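# Refit and reset a donated table-skittles lane

### The arm

A 6-joint arm with a two-finger parallel gripper is mounted at the origin on the work surface. World frame = base frame: x ahead of the robot, y to its left, z up, the work surface at z = 0. Lengths are in m, angles in rad, forces in N, time in s.
With the tool pointing down it reaches from about 0.375 to 0.825 m from the base axis. Payload 5.5 kg.
Tool frame: the origin (TCP) lies midway between the tips of the shut fingers; the grasp point (between the pads) lies 19 mm behind it; z points along the fingers, y is the line along which they close (so a half turn about z gives the same grasp; the last joint's range is limited). The gripper opens to 85 mm and grips with 20 to 120 N. Pads are 22 mm wide; open, the fingers measure 114 mm over their backs; the gripper's body (76 mm by 85 mm) begins 54 mm behind the grasp point. The pads swing forward as they close: fully open they stand 13 mm farther back than shut.
Start: joints at [-1.259, 0.314, -0.047, 1.21, 0, 1.571], TCP at [0.184, -0.571, 0.231] pointing down, gripper open.
Joint ranges: [-2.67, 2.67], [-0.69, 1.73], [-1.03, 1.25], [-2.08, 2.16], [-1.42, 1.45], [-3.14, 3.14]. Speed limits (rad/s): [2.39, 2.39, 3.01, 3.14, 3.14, 3.14].

### API

Orientations are given as a unit quaternion [x, y, z, w].
In Python, from station import arm, vision gives the robot as it stands. The module is installed in compiled form; this text tells all that it offers.
- The arm moves only by the tool jog_arm, never from a script. Its argument "rows" is one flat list of numbers, 7 for each row, row after row: the shift along the tool's x, y, z in units of 40 mm (1.0 is 40 mm), then the turn, a rotation vector about the tool's x, y, z in units of 6 degrees (1.0 is 6 degrees), then the opening, from 0 (shut) to 1 (fully open). In form: [x, y, z, rx, ry, rz, fingers, x, y, z, rx, ry, rz, fingers, ...]. A call has exactly 8 rows; each row is the pose to reach, as a shift and turn from the pose commanded when the call began, along the tool's axes at that moment; what a row does not reach only later rows make up. A row lasts 1/12 s, in which the tool goes at most 41.7 mm and 7.16 degrees, less where a joint would pass 70% of its speed; a pose out of reach is approached as far as the arm can. A call with a gripper value outside its range is refused whole. The fingers move at their own pace and stop on an object; "force" is the grip in N (left out, the last holds). Time passes only in rows, so rows that repeat a pose let the fingers close, or fill a call up. It gives the time, the measured TCP pose, the force, the opening and the grip force at its end, in the units of the state.
- arm.observe(): the state, without advancing time (a new reading comes with each control period).
- vision.grab_frame(name): name is "scene" or "top" or "wrist"; returns a dict with "frame" (400x640x3 uint8, blue, green, red), "fx", "fy", "cx", "cy" (pixels), "R" (3x3) and "t" (3): a world point X has camera coordinates R X + t. Camera axes: x right, y down, z forward; pixel columns grow to the right and rows downward; lengths in m; the calibration is good to about 2 mm. The wrist camera is an equidistant fisheye: a pixel r from the principal point sees the ray r / f radians off the axis. A picture is of the moment at which its call begins. There is no depth.
- arm.job_done(): hands the job in; it is judged then, once.
The state is a dict: "clock": time; "q": joint angles; "joint_velocities": joint speeds; "effort": joint torques, N m; "ee_pos": TCP position; "tool_rot": TCP orientation; "ft_force": force on the tool from outside, world axes, zero at the start; "wrist_torque": the same for the moment, N m; "width": finger opening in m; "grasp_force": force on a finger pad.
Only numpy, scipy, OpenCV 4.12 (cv2) and the standard library are available. Lean on these libraries where they do the work, as an engineer would, in place of code of your own. Each camera call takes 0.05 s, during which the arm holds its last target. There are 200 camera calls.

### The job

Get this donated skittles game ready for the shop shelf: push every loose backstop tube from the caddy fully home, past the seal, into the collet of its own colour, and stand every tipped skittle upright on a free white spot in the lane, centred on the spot. The skittle that already stands must also be standing on a white spot at the end; leave the truck, the jar and the mug where they are.

Things in the scene. Friction and masses are not known exactly. Their poses are not given: they have to be found in the camera images.
- lane: green skittle-lane board fixed on the bench, 210 x 600 x 12 mm, with a 10 mm wide wooden curb, 10 mm high, along each long side. Origin on the bench (z 0) on the centre line of the row of spots; y runs along the lane towards the collets, x across it, z up. The board reaches from y -260 to +340 mm; the deck lies 12 mm above the origin.
- spot0 (a point): centre of a white spot (62 mm disc) painted on the deck, at deck height; at lane x 0, y -200 mm. The four spots are 120 mm apart.
- spot1 (a point): centre of a white spot (62 mm disc) painted on the deck, at deck height; at lane x 0, y -80 mm. The four spots are 120 mm apart.
- spot2 (a point): centre of a white spot (62 mm disc) painted on the deck, at deck height; at lane x 0, y 40 mm. The four spots are 120 mm apart.
- spot3 (a point): centre of a white spot (62 mm disc) painted on the deck, at deck height; at lane x 0, y 160 mm. The four spots are 120 mm apart.
- collet_red_mouth (a point): mouth centre (top face, 52 mm above the bench, z up) of the red-framed push-fit collet: a 56 x 56 x 40 mm fixed block at lane y 300 mm; the three stand 70 mm apart along lane x, in changing order. Hole 24 mm wide, 3 mm chamfer, 32 mm deep to a flat floor; a sprung seal 16 mm down resists with about 5 to 12 N, then holds the tube.
- collet_yellow_mouth (a point): mouth centre (top face, 52 mm above the bench, z up) of the yellow-framed push-fit collet: a 56 x 56 x 40 mm fixed block at lane y 300 mm; the three stand 70 mm apart along lane x, in changing order. Hole 24 mm wide, 3 mm chamfer, 32 mm deep to a flat floor; a sprung seal 16 mm down resists with about 5 to 12 N, then holds the tube.
- collet_blue_mouth (a point): mouth centre (top face, 52 mm above the bench, z up) of the blue-framed push-fit collet: a 56 x 56 x 40 mm fixed block at lane y 300 mm; the three stand 70 mm apart along lane x, in changing order. Hole 24 mm wide, 3 mm chamfer, 32 mm deep to a flat floor; a sprung seal 16 mm down resists with about 5 to 12 N, then holds the tube.
- caddy: orange parts caddy fixed on the bench, 170 (x) x 60 (y) x 38 mm high, with three 26 mm holes, 30 mm deep, at x -55, 0 and +55 mm, in which the loose tubes stand. Origin at the centre of its underside, z up.
- tube_red: red rigid plastic tube (backstop post), 22 mm across, 120 mm long, about 50 g, its foot chamfered by 3 mm over 4 mm. Origin at the centre of its foot; z along the tube to its top. It starts standing in a caddy hole with 90 mm showing. Fully home its foot is 32 mm below the collet's mouth. May be absent (None).
- tube_yellow: yellow rigid plastic tube (backstop post), 22 mm across, 120 mm long, about 50 g, its foot chamfered by 3 mm over 4 mm. Origin at the centre of its foot; z along the tube to its top. It starts standing in a caddy hole with 90 mm showing. Fully home its foot is 32 mm below the collet's mouth. May be absent (None).
- tube_blue: blue rigid plastic tube (backstop post), 22 mm across, 120 mm long, about 50 g, its foot chamfered by 3 mm over 4 mm. Origin at the centre of its foot; z along the tube to its top. It starts standing in a caddy hole with 90 mm showing. Fully home its foot is 32 mm below the collet's mouth. May be absent (None).
- skittle_a: red with a black hat: block-figure skittle: square block 40 x 40 mm, 75 mm tall, with a round head 28 mm across, 105 mm tall in all, about 110 g. Origin at the centre of its square foot; its own x axis runs from the foot to the head (vertical when it stands), y and z are square to its sides. It starts lying on one side across the lane, the head away from the robot. May be absent (None).
- skittle_b: blue with a red hat: block-figure skittle: square block 40 x 40 mm, 75 mm tall, with a round head 28 mm across, 105 mm tall in all, about 110 g. Origin at the centre of its square foot; its own x axis runs from the foot to the head (vertical when it stands), y and z are square to its sides. It starts lying on one side across the lane, the head away from the robot. May be absent (None).
- skittle_c: yellow with a blue hat: block-figure skittle: square block 40 x 40 mm, 75 mm tall, with a round head 28 mm across, 105 mm tall in all, about 110 g. Origin at the centre of its square foot; its own x axis runs from the foot to the head (vertical when it stands), y and z are square to its sides. It starts lying on one side across the lane, the head away from the robot. May be absent (None).
- skittle_d: white with a red hat: block-figure skittle: square block 40 x 40 mm, 75 mm tall, with a round head 28 mm across, 105 mm tall in all, about 110 g. Origin at the centre of its square foot; its own z axis runs from the foot to the head (vertical when it stands), x and y are square to its sides. It starts already standing on a spot.
- toy_truck: yellow toy truck with a red cab, 64 x 110 x 69 mm, bystander beyond the lane; origin under its centre.
- screw_jar: glass jar of 60 mm with a green cap, 80 mm tall, bystander left of the collets; origin under its centre.
- mug: blue mug, 76 mm wide, 85 mm tall, bystander beyond the caddy; origin under its centre.
There are look-alikes about, which are no part of the job. What is meant by the tube_yellow is not pink or turquoise, and is the smaller of those in its own colour.

How it is judged:
By the outcome, as a careful person would: the job done as asked, in the order asked, and still so for the second after the job is handed in, with the robot touching nothing.
Of tube_red, tube_yellow, tube_blue only 2 to 3 are there at a start; the rules pass over those that are not, and their reading is None.
Of skittle_a, skittle_b, skittle_c only 2 to 3 are there at a start; the rules pass over those that are not, and their reading is None.
At some moment in a run one of skittle_a, skittle_b, skittle_c may be knocked a few centimetres aside while the robot is not near it.
It also fails if it takes over 210 s, if anything falls off the work surface, if the arm or the gripper's body presses on something with over 40 N, if the wrist force passes 120 N, or if a joint passes its speed limit or range.

## Working session

There is one attempt and no reset: what is moved stays moved. The work goes in short steps, Python scripts to look and compute and a tool call to move; the robot and the scene stay as the last step left them, time stands still between calls to the robot, and variables do not carry over. Pictures are saved under pics/ and viewed, at most 14 in all, crops included, and the job is handed in when it is done.

Besides the shell and the picture viewer there is one more tool, called after "Request:" as name(argument=value, ...), one argument or row to a line, values as JSON. jog_arm: Moves the arm, as the interface text tells. Its arguments: {"type":"object","properties":{"rows":{"type":"array"},"force":{"type":"number"}},"required":["rows"]}

```bash
mkdir -p pics
python3 - <<'E'
from station import arm, vision
import cv2,json
s=arm.observe()
print({k:(s[k]) for k in ('clock','ee_pos','tool_rot','width','ft_force')})
for n in("scene","top"):
    f=vision.grab_frame(n); cv2.imwrite(f'pics/{n}0.png',f['frame']); print(n,f['fx'],f['fy'],f['cx'],f['cy'],f['R'],f['t'])
E
```

```text
{'clock': 0.0, 'ee_pos': array([ 0.18388878, -0.57050688,  0.23043674]), 'tool_rot': array([ 9.87874417e-01,  1.55252684e-01, -1.39751685e-04, -8.49143218e-04]), 'width': 0.08560553350727405, 'ft_force': array([-0.03325514, -0.63559345, -1.04604027])}
scene 397.0423968701073 397.0423968701073 318.527519217996 193.8305249189582 [[ 0.0757399   0.99701829  0.01476464]
 [ 0.60977368 -0.03459641 -0.79182015]
 [-0.78894837  0.06897547 -0.61057584]] [-0.07544484 -0.3056303   1.60626631]
top 491.19497841134853 491.19497841134853 316.5034987781963 200.40927946834248 [[ 1.41238858e-03 -9.99987285e-01 -4.84090514e-03]
 [-9.82215649e-01 -4.78368889e-04 -1.87755664e-01]
 [ 1.87750961e-01  5.01999674e-03 -9.82203836e-01]] [0.0277412  0.59974803 1.67937753]
```

View pics/scene0.png

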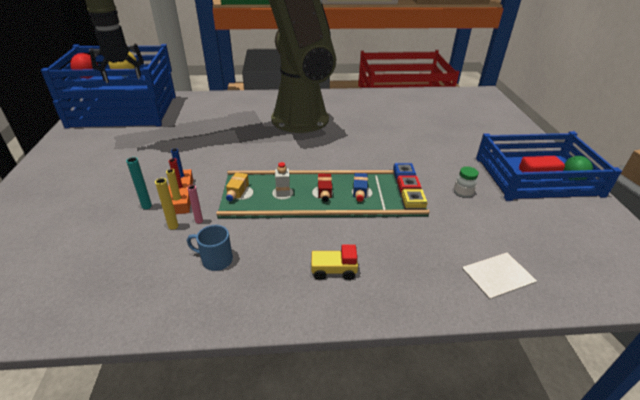

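View pics/top0.png

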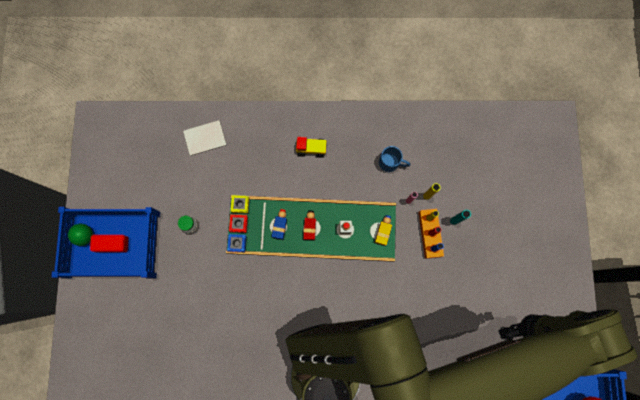

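The first look shows yellow, red and blue tubes in the caddy (top view around col 431, rows 216–246). Larger yellow, pink and teal tubes stand outside it. The yellow, red and blue skittles lie at cols 383, 310 and 280, the white one stands at col 345, and the collets run yellow, red, blue from far to near. Next I measure.

```bash
cat > h.py <<'E'
from station import arm, vision
import cv2, numpy as np
def ray(f,u,v,fish=False):
    x=np.array([(u-f['cx'])/f['fx'],(v-f['cy'])/f['fy']])
    if fish:
        r=np.hypot(*x); d=np.r_[x/r*np.sin(r) if r>1e-9 else x,np.cos(r)]
    else: d=np.r_[x,1.]
    R=np.array(f['R']); return -R.T@np.array(f['t']), R.T@d
def onz(f,u,v,z,fish=False):
    c,d=ray(f,u,v,fish); return (c+d*(z-c[2])/d[2])
def proj(f,X,fish=False):
    p=np.array(f['R'])@np.asarray(X,float)+np.array(f['t'])
    if fish:
        r=np.hypot(p[0],p[1]); p2=p[:2]/r*np.arctan2(r,p[2])
    else: p2=p[:2]/p[2]
    return np.array([f['cx']+f['fx']*p2[0],f['cy']+f['fy']*p2[1]])
HUE={'red':[(0,8),(172,180)],'yellow':[(18,34)],'blue':[(105,125)],'green':[(60,85)],'orange':[(8,17)]}
def mask(img,c,s=110,v=60):
    h=cv2.cvtColor(img,cv2.COLOR_BGR2HSV); m=np.zeros(h.shape[:2],np.uint8)
    for a,b in HUE[c]: m|=cv2.inRange(h,(a,s,v),(b,255,255))
    return m
def blobs(m,box,amin=8):
    u0,v0,u1,v1=box; n,_,st,ce=cv2.connectedComponentsWithStats(m[v0:v1,u0:u1])
    return [(int(st[i,4]),np.round(ce[i]+[u0,v0],1),st[i,2:4]) for i in range(1,n) if st[i,4]>=amin]
E
python3 - <<'E'
from h import *
t=vision.grab_frame('top');s=vision.grab_frame('scene')
a=cv2.resize(t['frame'][175:270,220:480],None,fx=3,fy=3,interpolation=cv2.INTER_CUBIC)
b=cv2.resize(s['frame'][140:240,110:270],None,fx=3,fy=3,interpolation=cv2.INTER_CUBIC)
c=np.zeros((595,800,3),np.uint8);c[:285,:780]=a;c[290:590,:480]=b;cv2.imwrite('pics/c1.png',c)
m=mask(t['frame'],'green',90,30);m[:,:225]=0;m[:,398:]=0;m[:190]=0;m[265:]=0
k=max(cv2.findContours(cv2.morphologyEx(m,cv2.MORPH_CLOSE,np.ones((25,25))),0,2)[0],key=cv2.contourArea)
r=cv2.minAreaRect(k);print('lane',r)
for p in cv2.boxPoints(r):print(p,onz(t,*p,.012))
m=mask(t['frame'],'orange',120,60);k=np.argwhere(m[200:265,412:450])[:,::-1]+[412,200]
r=cv2.minAreaRect(k.astype(np.float32));print('caddy',r)
for p in cv2.boxPoints(r):print(p,onz(t,*p,.038))
for c in('red','yellow','blue','green'):
    print(c,[(q[0],q[1],q[2],np.round(onz(t,*q[1],.03)[:2],3)) for q in blobs(mask(t['frame'],c),(170,130,480,265))if c!='green' or q[0]<500])
E
```

```text
lane ((311.7817077636719, 227.58485412597656), (166.9536895751953, 51.13254165649414), 2.726310968399048)
[227.18329 249.15161] [0.43131277 0.34657785 0.012     ]
[229.61542 198.07693] [0.61677552 0.34433069 0.012     ]
[396.38013 206.0181 ] [ 0.58778598 -0.26040195  0.012     ]
[393.948   257.09277] [ 0.40374966 -0.24642801  0.012     ]
caddy ((430.5336608886719, 233.22218322753906), (49.256004333496094, 19.62450408935547), 81.38435363769531)
[417.14273 210.34203] [ 0.56753807 -0.32957288  0.038     ]
[436.5458  207.40218] [ 0.57819294 -0.39897031  0.038     ]
[443.9246  256.10236] [ 0.40544907 -0.41704532  0.038     ]
[424.5215  259.04218] [ 0.39515248 -0.34892074  0.038     ]
red [(128, array([300.8, 142.7]), array([11, 14], dtype=int32), array([0.821, 0.086])), (31, array([409.2, 199.4]), array([8, 7], dtype=int32), array([ 0.609, -0.304])), (11, array([282.5, 210. ]), array([6, 3], dtype=int32), array([0.57, 0.15])), (203, array([238.1, 223.3]), array([19, 19], dtype=int32), array([0.522, 0.308])), (123, array([309.7, 222.8]), array([12, 12], dtype=int32), array([0.524, 0.053]))
[... 1641 characters left out ...]
32), array([0.407, 0.016])), (80, array([433.9, 253.7]), array([17,  8], dtype=int32), array([ 0.414, -0.384]))]
blue [(37, array([395.6, 161.4]), array([ 9, 13], dtype=int32), array([ 0.75 , -0.259])), (109, array([279.9, 221.8]), array([13, 11], dtype=int32), array([0.527, 0.159])), (78, array([277.4, 234.6]), array([12,  8], dtype=int32), array([0.481, 0.167])), (155, array([236.9, 242.7]), array([18, 18], dtype=int32), array([0.453, 0.31 ])), (9, array([437.6, 246.8]), array([4, 4], dtype=int32), array([ 0.439, -0.398]))]
green [(181, array([185.1, 222.7]), array([15, 15], dtype=int32), array([0.524, 0.497])), (8, array([235.5, 233. ]), array([8, 1], dtype=int32), array([0.487, 0.316]))]
```

View pics/c1.png

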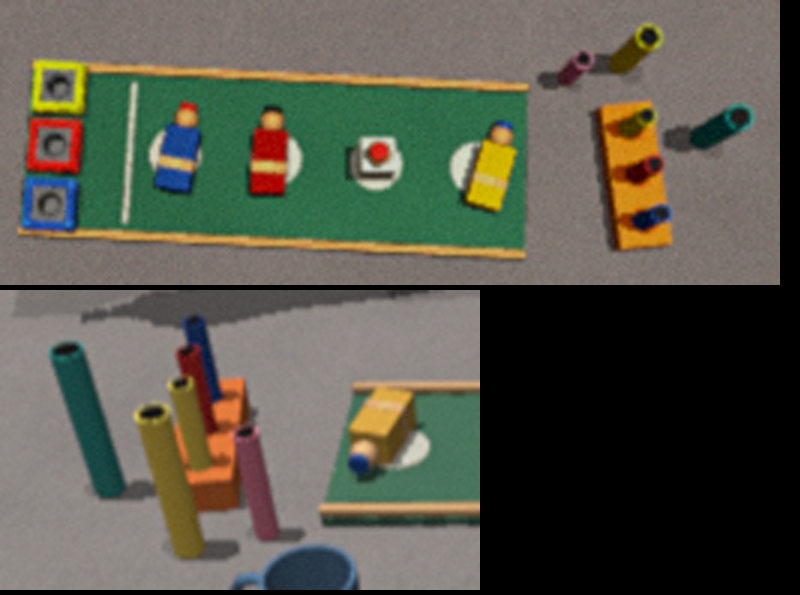

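Top-view crop: tube tops are near (435,214), (437,230) and (440,246), and the collets near (240,203), (238,223) and (237,243). Next I compute their positions and the first hover move.

```bash
cat >> h.py <<'E'
from scipy.spatial.transform import Rotation as Ro
def down(yaw,pitch=0):   # tool x at yaw; pitch: tool z swings from down towards tool x (degrees)
    c,s=np.cos(np.radians(yaw)),np.sin(np.radians(yaw))
    return Ro.from_matrix(np.array([[c,s,0],[s,-c,0],[0,0,-1.]]))*Ro.from_euler('y',pitch,degrees=True)
def go(p,yaw,pitch=0,frm=None):
    s=arm.observe(); p0,R0=(s['ee_pos'],Ro.from_quat(s['tool_rot'])) if frm is None else (np.array(frm[0]),down(*frm[1:]))
    d=R0.inv().apply(np.array(p)-p0)/.04; r=np.degrees((R0.inv()*down(yaw,pitch)).as_rotvec())/6
    print('go',p,yaw,pitch,np.round(np.r_[d,r],3).tolist())
E
python3 - <<'E'
from h import *
t=vision.grab_frame('top')
for n,(u,v) in dict(y=(435,214),r=(437.3,230),b=(440,246)).items(): print('tube',n,onz(t,u,v,.128).round(4))
C=[]
for c,b in dict(yellow=(228,190,252,215),red=(226,211,250,236),blue=(224,232,250,256)).items():
    q=max(blobs(mask(t['frame'],c),b),key=lambda q:q[0]); C.append(onz(t,*q[1],.052)); print('collet',c,q,C[-1].round(4))
d=C[0]-C[2];print('yaw',np.degrees(np.arctan2(d[1],d[0])),np.hypot(*d[:2]))
for n,(u,v) in dict(pink0=(407,202.5),pink1=(415,194),Y1=(436.3,187),Y0=(425,198),T1=(467,214),T0=(452,222)).items(): print(n,[onz(t,u,v,z).round(3)for z in(0,.15)])
go([.487,-.374,.25],6)
E
```

```text
tube y [ 0.5398 -0.3709  0.128 ]
tube r [ 0.4856 -0.3762  0.128 ]
tube b [ 0.432  -0.3828  0.128 ]
collet yellow (203, array([239.9, 203.6]), array([19, 18], dtype=int32)) [0.589  0.2997 0.052 ]
collet red (202, array([238. , 223.2]), array([19, 19], dtype=int32)) [0.5189 0.3043 0.052 ]
collet blue (155, array([237.1, 242.7]), array([18, 17], dtype=int32)) [0.4502 0.3053 0.052 ]
yaw -2.2770200123027804 0.1388779726331312
pink0 [array([ 0.603, -0.301,  0.   ]), array([ 0.575, -0.274,  0.15 ])]
pink1 [array([ 0.635, -0.332,  0.   ]), array([ 0.604, -0.302,  0.15 ])]
Y1 [array([ 0.661, -0.411,  0.   ]), array([ 0.628, -0.374,  0.15 ])]
Y0 [array([ 0.62 , -0.368,  0.   ]), array([ 0.59 , -0.335,  0.15 ])]
T1 [array([ 0.561, -0.517,  0.   ]), array([ 0.536, -0.472,  0.15 ])]
T0 [array([ 0.531, -0.462,  0.   ]), array([ 0.509, -0.421,  0.15 ])]
go [0.487, -0.374, 0.25] 6 0 [8.72, -2.36, -0.476, -0.008, 0.001, 1.977]
```

Request:
jog_arm(
  rows=[8.72,-2.36,-0.5,0,0,1.98,1,8.72,-2.36,-0.5,0,0,1.98,1,8.72,-2.36,-0.5,0,0,1.98,1,8.72,-2.36,-0.5,0,0,1.98,1,8.72,-2.36,-0.5,0,0,1.98,1,8.72,-2.36,-0.5,0,0,1.98,1,8.72,-2.36,-0.5,0,0,1.98,1,8.72,-2.36,-0.5,0,0,1.98,1],
  force=40,
)

```text
clock: 0.92
ee_pos: [0.4628, -0.3895, 0.2498]
tool_rot: [0.999, 0.052, 0.0, 0.0]
ft_force: [0.2, -1.1, -0.4]
width: 0.0852
grasp_force: 0.0
```

Request:
jog_arm(
  rows=[0,0,0,0,0,0,1,0,0,0,0,0,0,1,0,0,0,0,0,0,1,0,0,0,0,0,0,1,0,0,0,0,0,0,1,0,0,0,0,0,0,1,0,0,0,0,0,0,1,0,0,0,0,0,0,1],
)

```text
clock: 1.58
ee_pos: [0.4608, -0.3914, 0.2497]
tool_rot: [0.999, 0.052, -0.0, 0.0]
ft_force: [-0.0, 0.5, -0.0]
width: 0.0853
grasp_force: 0.0
```

Run:
```python
from h import *
s=arm.observe();print(s['clock'],s['ee_pos'],Ro.from_quat(s['tool_rot']).as_matrix().round(3).tolist())
f=vision.grab_frame('wrist');cv2.imwrite('pics/w1.png',f['frame']);print(f['fx'],f['cx'],f['cy'],f['R'].round(3),f['t'])
for x,y in((.54,-.371),(.4856,-.376),(.432,-.383)):print(proj(f,[x,y,.128],True))
```

```text
1.5833 [ 0.46079406 -0.39144918  0.24966081] [[0.995, 0.103, -0.0], [0.103, -0.995, -0.0], [-0.0, 0.0, -1.0]]
309.70691628693146 324.81504016788386 197.75205492642243 [[ 0.102 -0.995 -0.001]
 [-0.96  -0.099  0.263]
 [-0.261 -0.026 -0.965]] [-0.43539568  0.36452121  0.50569836]
[311.39596485  98.22909413]
[311.04527142 161.92587948]
[313.35294861 221.32733952]
```

View pics/w1.png

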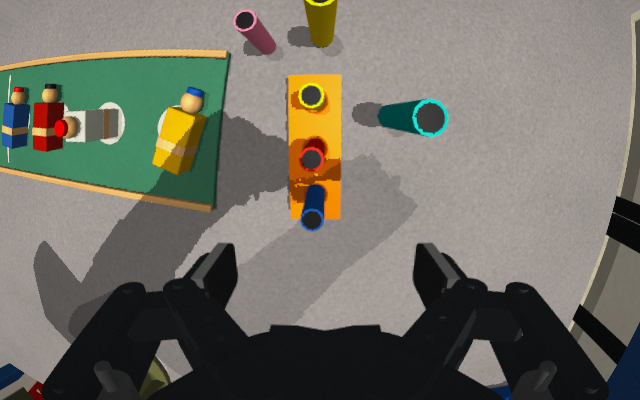

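Wrist view: the tube tops are at (311,96) yellow, (312,159) red and (312,219) blue, within about 2 px of prediction. The white skittle, which looks foreshortened here, still stands at about (95,125). I'll grasp blue first.

Request:
jog_arm(
  rows=[-0.67,-0.29,0,0,0,0,1,-0.67,-0.29,0,0,0,0,1,-0.67,-0.29,2,0,0,0,1,-0.67,-0.29,3,0,0,0,1,-0.67,-0.29,4.05,0,0,0,1,-0.67,-0.29,4.05,0,0,0,1,-0.67,-0.29,4.05,0,0,0,0.5,-0.67,-0.29,4.05,0,0,0,0],
  force=60,
)

```text
clock: 2.3
ee_pos: [0.4322, -0.381, 0.0864]
tool_rot: [0.999, 0.052, -0.002, -0.002]
ft_force: [0.6, -0.3, 1.1]
width: 0.0645
grasp_force: 0.0
```

Request:
jog_arm(
  rows=[0,0,0,0,0,0,0,0,0,0,0,0,0,0,0,0,0,0,0,0,0,0,0,0,0,0,0,0,0,0,0,0,0,0,0,0,0,0,0,0,0,0,0,0,0,0,0,0,0,0,0,0,0,0,0,0],
)

```text
clock: 2.97
ee_pos: [0.4351, -0.3831, 0.0904]
tool_rot: [0.999, 0.052, 0.002, 0.001]
ft_force: [0.1, 0.5, 6.9]
width: 0.0207
grasp_force: 58.3
```

Request:
jog_arm(
  rows=[0,0,-1,0,0,0,0,0,0,-2,0,0,0,0,0,0,-3,0,0,0,0,0,0,-4,0,0,0,0,0,0,-4,0,0,0,0,0,0,-4,0,0,0,0,0,0,-4,0,0,0,0,0,0,-4,0,0,0,0],
)

```text
clock: 3.63
ee_pos: [0.433, -0.3817, 0.2468]
tool_rot: [0.999, 0.052, -0.001, -0.001]
ft_force: [-0.1, -0.2, -1.1]
width: 0.0203
grasp_force: 60.1
```

Run:
```python
from h import *
s=arm.observe();print(s['clock'],s['ee_pos'],s['width'],s['grasp_force'],s['ft_force'])
go([.4502,.305,.25],-2)
f=vision.grab_frame('wrist');cv2.imwrite('pics/w2.png',f['frame'])
```

```text
3.6333 [ 0.4329982  -0.38167653  0.24675494] 0.020346234772660943 60.07999464869499 [-0.07558264 -0.23517479 -1.07233743]
go [0.4502, 0.305, 0.25] -2 0 [2.217, -17.029, -0.065, -0.01, 0.01, 1.331]
```

View pics/w2.png

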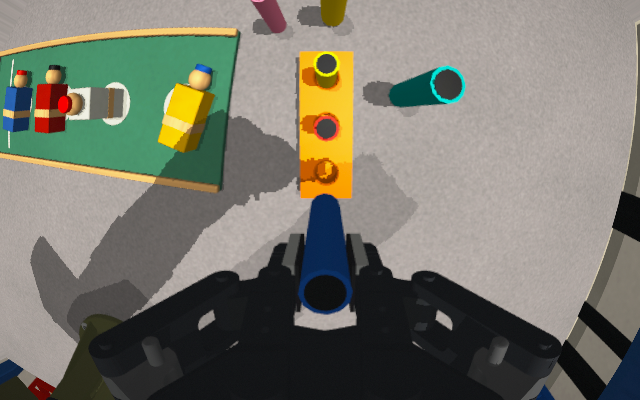

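Blue is held in the fingers (tube top at pixel (325,292)) and its caddy hole is empty. Transit next.

Request:
jog_arm(
  rows=[0.13,-1,0,0,0,0,0,0.26,-2,0,0,0,0,0,0.4,-3,0,0,0,0,0,0.5,-4,0,0,0,0,0,0.65,-5,0,0,0,0,0,0.8,-6,0,0,0,0,0,0.9,-7,0,0,0,0,0,1.04,-8,0,0,0,0,0],
)

```text
clock: 4.35
ee_pos: [0.4401, -0.0577, 0.2464]
tool_rot: [0.999, 0.052, -0.001, -0.0]
ft_force: [1.0, 1.0, -1.0]
width: 0.0207
grasp_force: 60.1
```

Request:
jog_arm(
  rows=[0.13,-1,0,0,0,0.2,0,0.26,-2,0,0,0,0.4,0,0.4,-3,0,0,0,0.6,0,0.5,-4,0,0,0,0.8,0,0.65,-5,0,0,0,1,0,0.8,-6,0,0,0,1.2,0,0.9,-7,0,0,0,1.33,0,1.04,-8,0,0,0,1.33,0],
)

```text
clock: 5.02
ee_pos: [0.4523, 0.02, 0.2474]
tool_rot: [1.0, 0.009, -0.001, -0.019]
ft_force: [0.1, 0.2, -0.5]
width: 0.0204
grasp_force: 60.1
```

Run:
```python
from h import *
s=arm.observe();print(s['clock'],s['ee_pos'],s['width'],s['joint_velocities'].round(2))
go([.4502,.305,.25],-2)
```

```text
5.0167 [0.45233242 0.02004789 0.2474087 ] 0.020389910504586054 [-0.04  0.    0.01  0.   -0.03  0.  ]
go [0.4502, 0.305, 0.25] -2 0 [0.07, -7.121, 0.209, -0.366, 0.026, 0.499]
```

Run:
```python
from h import *
s=arm.observe();print(s['q'],s['tool_rot'])
```

```text
[ 0.01624177  0.0309143  -0.35091582  1.19069764  0.03838624  3.14045788] [ 0.99977785  0.00866994 -0.0010105  -0.01918485]
```

Request:
jog_arm(
  rows=[0,-0.5,0,0,0,-1.19,0,0,-1,0,0,0,-2.38,0,0,-1.5,0,0,0,-3.57,0,0,-2,0,0,0,-4.76,0,0,-2.5,0,0,0,-5.95,0,0,-3,0,0,0,-7.14,0,0,-3.5,0,0,0,-8.33,0,0,-4,0,0,0,-9.5,0],
)

```text
clock: 5.68
ee_pos: [0.4492, 0.1819, 0.254]
tool_rot: [0.873, 0.488, 0.009, -0.017]
ft_force: [0.8, -0.1, 0.4]
width: 0.0203
grasp_force: 60.1
```

Request:
jog_arm(
  rows=[0,0,0,0,0,-1.19,0,0,0,0,0,0,-2.38,0,0,0,0,0,0,-3.57,0,0,0,0,0,0,-4.76,0,0,0,0,0,0,-5.95,0,0,0,0,0,0,-7.14,0,0,0,0,0,0,-8.33,0,0,0,0,0,0,-9.5,0],
)

```text
clock: 6.35
ee_pos: [0.4493, 0.1809, 0.2539]
tool_rot: [0.534, 0.845, 0.016, -0.011]
ft_force: [-0.6, 0.0, -0.8]
width: 0.0205
grasp_force: 60.1
```

Request:
jog_arm(
  rows=[0,0,0,0,0,-1.19,0,0,0,0,0,0,-2.38,0,0,0,0,0,0,-3.57,0,0,0,0,0,0,-4.76,0,0,0,0,0,0,-5.95,0,0,0,0,0,0,-7.14,0,0,0,0,0,0,-8.33,0,0,0,0,0,0,-9.5,0],
)

```text
clock: 7.02
ee_pos: [0.4493, 0.1809, 0.2539]
tool_rot: [0.066, 0.998, 0.019, -0.002]
ft_force: [0.4, 0.3, -1.4]
width: 0.0203
grasp_force: 60.1
```

Run:
```python
from h import *
s=arm.observe();print(s['clock'],s['ee_pos'],s['width'],s['q'])
go([.4502,.305,.25],178)
```

```text
7.0167 [0.44929363 0.18085165 0.25392069] 0.0202827531907075 [ 0.35738074  0.07639728 -0.28769917  1.19484667  0.03703513  0.48936568]
go [0.4502, 0.305, 0.25] 178 0 [0.384, 3.074, 0.218, 0.368, -0.049, -0.925]
```

Request:
jog_arm(
  rows=[0.38,3.07,0.2,0.37,-0.05,-0.92,0,0.38,3.07,0.2,0.37,-0.05,-0.92,0,0.38,3.07,0.2,0.37,-0.05,-0.92,0,0.38,3.07,0.2,0.37,-0.05,-0.92,0,0.38,3.07,0.2,0.37,-0.05,-0.92,0,0.38,3.07,0.2,0.37,-0.05,-0.92,0,0.38,3.07,0.2,0.37,-0.05,-0.92,0,0.38,3.07,0.2,0.37,-0.05,-0.92,0],
)

```text
clock: 7.68
ee_pos: [0.4506, 0.3049, 0.251]
tool_rot: [0.02, 1.0, 0.0, 0.0]
ft_force: [0.5, -0.1, -0.1]
width: 0.0205
grasp_force: 60.1
```

Run:
```python
from h import *
s=arm.observe();print(s['clock'],s['ee_pos'],s['tool_rot'])
f=vision.grab_frame('wrist');cv2.imwrite('pics/w3.png',f['frame'])
for c in('red','yellow','blue'):
    print(c,[(q[0],q[1],q[2],onz(f,*q[1],.052,True)[:2].round(4)) for q in blobs(mask(f['frame'],c),(0,0,640,400),300)])
for x in((.4502,.3053),(.5189,.3043),(.589,.2997)):print(proj(f,[*x,.052],True))
```

```text
7.6833 [0.45062976 0.30486447 0.25099262] [2.04223853e-02 9.99791441e-01 9.93378779e-06 1.47463689e-05]
red [(2111, array([604.1, 168.9]), array([58, 41], dtype=int32), array([0.4484, 0.7405])), (771, array([144.4, 201.4]), array([38, 24], dtype=int32), array([0.4717, 0.071 ])), (336, array([348.8, 216.9]), array([16, 29], dtype=int32), array([0.5009, 0.3316])), (902, array([149. , 233.8]), array([38, 35], dtype=int32), array([0.5166, 0.0679])), (459, array([ 20.4, 275.5]), array([42, 33], dtype=int32), array([ 0.6138, -0.3182]))]
yellow [(2112, array([185.9, 150.2]), array([340,  23], dtype=int32), array([0.4116, 0.1431])), (1144, array([ 37.4, 211.7]), array([30, 56], dtype=int32), array([ 0.4806, -0.1765])), (599, array([118.8, 275.3]), array([150,  25], dtype=int32), array([ 0.5845, -0.0102]))]
blue [(16070, array([575.5, 170.9]), array([125, 187], dtype=int32), array([0.4517, 0.6676])), (4800, array([326.6, 226.8]), array([ 59, 166], dtype=int32), array([0.512 , 0.3053])), (895, array([216.4, 201.8]), array([38, 29], dtype=int32), array([0.4762, 0.1751])), (928, array([215.1, 237.4]), array([37, 34], dtype=int32), array([0.522 , 0.1662]))]
[324.37821656 175.00297424]
[325.97768477 232.24596457]
[324.57883554 283.2935391 ]
```

View pics/w3.png

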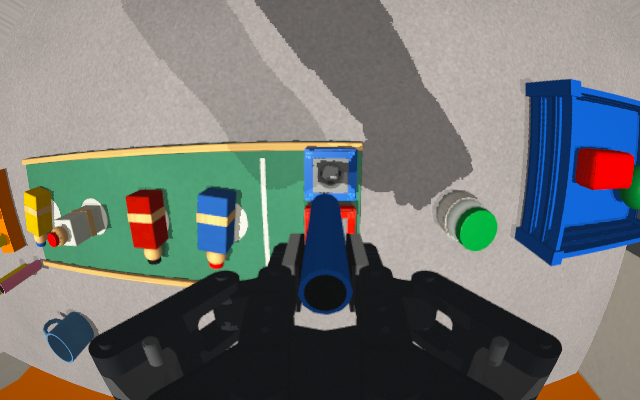

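The blue collet's mouth is at pixel (331,174), but prediction put it at 324, so I'll cross-check.

Run:
```python
from h import *
f=vision.grab_frame('wrist');t=vision.grab_frame('top')
for z in (.171,.291): print('tube',z,proj(f,[.4506,.3049,z],True))
m=mask(f['frame'],'blue',110,40)[140:205,290:372]
k=np.argwhere(m)[:,::-1]+[290,140];print('bbox',k.min(0),k.max(0))
print('wrist',onz(f,331,174,.052,True),onz(f,330.5,175,.052,True))
for uv in((236.6,243),(238.3,223.2),(239.8,203.5)):print('top',onz(t,*uv,.052))
cv2.imwrite('pics/c2.png',np.hstack([cv2.resize(f['frame'][140:210,290:370],(480,420)),cv2.resize(t['frame'][190:260,222:262],(240,420))]))
```

```text
tube 0.171 [323.52220646 205.81407678]
tube 0.291 [322.63039802 294.38816718]
bbox [304 148] [356 204]
wrist [0.44938615 0.31297896 0.052     ] [0.45050539 0.3123759  0.052     ]
top [0.44919269 0.30697635 0.052     ]
top [0.51892642 0.30322359 0.052     ]
top [0.58937133 0.3001113  0.052     ]
```

View pics/c2.png

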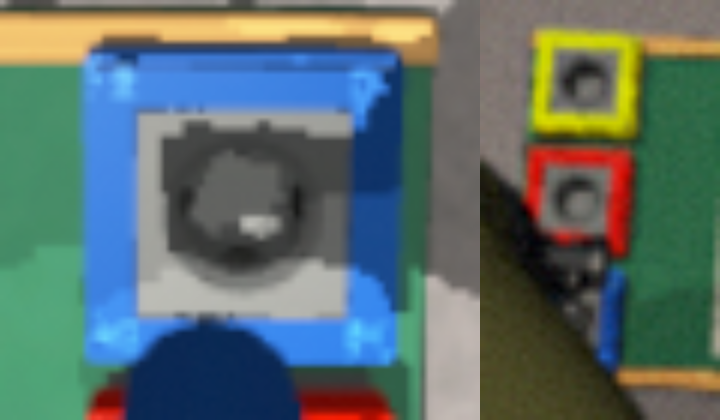

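Request:
jog_arm(
  rows=[0.02,0.09,0.5,0,0,0,0,0.02,0.09,1,0,0,0,0,0.02,0.09,1.5,0,0,0,0,0.02,0.09,2,0,0,0,0,0.02,0.09,2.5,0,0,0,0,0.02,0.09,2.9,0,0,0,0,0.02,0.09,2.9,0,0,0,0,0.02,0.09,2.9,0,0,0,0],
)

```text
clock: 8.5
ee_pos: [0.4493, 0.3095, 0.1347]
tool_rot: [0.02, 1.0, -0.0, -0.001]
ft_force: [0.5, -0.5, 0.2]
width: 0.0204
grasp_force: 60.1
```

Request:
jog_arm(
  rows=[0,0,0.06,0,0,0,0,0,0,0.12,0,0,0,0,0,0,0.18,0,0,0,0,0,0,0.24,0,0,0,0,0,0,0.3,0,0,0,0,0,0,0.36,0,0,0,0,0,0,0.42,0,0,0,0,0,0,0.48,0,0,0,0],
)

```text
clock: 9.17
ee_pos: [0.4504, 0.3107, 0.1163]
tool_rot: [0.019, 1.0, 0.001, 0.001]
ft_force: [-1.8, -0.1, 8.8]
width: 0.0204
grasp_force: 61.1
```

Run:
```python
from h import *
s=arm.observe();print(s['clock'],s['ee_pos'],s['tool_rot'],s['ft_force'],s['width'])
```

```text
9.1667 [0.45043088 0.3107462  0.11634147] [1.92506181e-02 9.99814018e-01 8.40503786e-04 7.97720673e-04] [-1.84601118 -0.13437761  8.77751433] 0.020376015107357696
```

Request:
jog_arm(
  rows=[0,0,0.08,0,0,0,0,0,0,0.16,0,0,0,0,0,0,0.24,0,0,0,0,0,0,0.3,0,0,0,0,0,0,0.36,0,0,0,0,0,0,0.4,0,0,0,0,0,0,0.44,0,0,0,0,0,0,0.44,0,0,0,0],
)

```text
clock: 9.83
ee_pos: [0.4517, 0.311, 0.1023]
tool_rot: [0.019, 1.0, 0.001, 0.002]
ft_force: [-4.6, -4.4, 31.9]
width: 0.0206
grasp_force: 63.6
```

Run:
```python
from h import *
s=arm.observe();print(s['clock'],s['ee_pos'],s['tool_rot'],s['ft_force'],s['width'])
```

```text
9.8333 [0.45166293 0.31102282 0.10229549] [0.01937643 0.99980836 0.00133049 0.00245608] [-4.58441946 -4.38490822 31.8802933 ] 0.020634117854684615
```

Request:
jog_arm(
  rows=[0,0,-0.08,0,0,0,1,0,0,-0.08,0,0,0,1,0,0,-0.08,0,0,0,1,0,0,-0.08,0,0,0,1,0,0,-1,0,0,0,1,0,0,-2,0,0,0,1,0,0,-3,0,0,0,1,0,0,-4,0,0,0,1],
)

```text
clock: 10.5
ee_pos: [0.4489, 0.3096, 0.2588]
tool_rot: [0.019, 1.0, -0.0, -0.001]
ft_force: [1.3, 1.1, 0.1]
width: 0.0857
grasp_force: 0.0
```

Request:
jog_arm(
  rows=[-0.1,-1,0,0,0,-0.1,1,-0.2,-2,0,0,0,-0.2,1,-0.2,-3,0,0,0,-0.4,1,-0.3,-4,0,0,0,-0.6,1,-0.3,-5,0,0,0,-0.8,1,-0.4,-6,0,0,0,-1,1,-0.4,-7,0,0,0,-1.2,1,-0.5,-8,0,0,0,-1.3,1],
)

```text
clock: 11.17
ee_pos: [0.4562, -0.0122, 0.2574]
tool_rot: [-0.049, 0.999, 0.0, -0.001]
ft_force: [0.9, 0.8, -0.7]
width: 0.0853
grasp_force: 0.0
```

Run:
```python
from h import *
s=arm.observe();print(s['clock'],s['ee_pos'],s['q'][5])
go([.487,-.376,.25],186)
f=vision.grab_frame('scene');cv2.imwrite('pics/s2.png',cv2.resize(f['frame'][130:230,130:460],None,fx=2.4,fy=2.4,interpolation=cv2.INTER_CUBIC))
for z in(.12,.14,.16):print(proj(f,[.450,.309,z]))
```

```text
11.1667 [ 0.4561786  -0.01223799  0.25739986] -0.12599690730966598
go [0.487, -0.376, 0.25] 186 0 [0.131, -9.126, 0.181, 0.005, -0.011, -0.055]
[407.41500392 148.49403233]
[408.42816441 142.73081939]
[409.46238651 136.84780065]
```

View pics/s2.png

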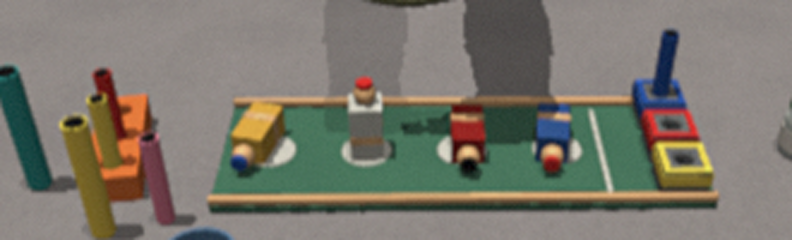

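The blue tube's top is at scene pixel (409,144), which means z ≈ 0.137 to 0.14, so it is home. Red is next.

Request:
jog_arm(
  rows=[0,-1,0,0,0,0,1,0,-2,0,0,0,0,1,0,-3,0,0,0,0,1,0,-4,0,0,0,0,1,0.1,-5,0,0,0,0,1,0.1,-6,0,0,0,0,1,0.1,-7,0.1,0,0,0,1,0.13,-8,0.18,0,0,-0.05,1],
)

```text
clock: 11.88
ee_pos: [0.4832, -0.3313, 0.2498]
tool_rot: [-0.051, 0.999, 0.0, -0.0]
ft_force: [0.8, 0.5, 0.7]
width: 0.0855
grasp_force: 0.0
```

Request:
jog_arm(
  rows=[0,-0.5,0,0,0,0,1,0,-0.9,0,0,0,0,1,0,-1.13,0,0,0,0,1,0,-1.13,0,0,0,0,1,0,-1.13,0,0,0,0,1,0,-1.13,0,0,0,0,1,0,-1.13,0,0,0,0,1,0,-1.13,0,0,0,0,1],
)

```text
clock: 12.55
ee_pos: [0.4881, -0.3734, 0.251]
tool_rot: [-0.052, 0.999, 0.0, 0.0]
ft_force: [0.2, 0.3, 1.0]
width: 0.0855
grasp_force: 0.0
```

Run:
```python
from h import *
s=arm.observe();print(s['clock'],s['ee_pos'],s['q'][5])
go([.487,-.376,.088],186)
f=vision.grab_frame('wrist');cv2.imwrite('pics/w4.png',f['frame'])
print(proj(f,[.487,-.376,.128],True),proj(f,[.541,-.371,.128],True))
for c in('red','yellow'): print(c,[(q[0],q[1],q[2],onz(f,*q[1],.128,True)[:2].round(4)) for q in blobs(mask(f['frame'],c),(200,100,420,330),40)])
```

```text
12.55 [ 0.48811224 -0.37338783  0.25096181] -0.7573102271097036
go [0.487, -0.376, 0.088] 186 0 [0.035, -0.063, 4.074, 0.002, 0.002, -0.005]
[320.96653856 190.18026029] [320.55051905 246.57575287]
red [(474, array([321.4, 178. ]), array([23, 41], dtype=int32), array([ 0.4761, -0.3767])), (767, array([370.5, 278.4]), array([27, 55], dtype=int32), array([ 0.5709, -0.3186]))]
yellow [(6453, array([319. , 202.6]), array([ 51, 229], dtype=int32), array([ 0.4985, -0.3766])), (223, array([324.2, 124.9]), array([16, 19], dtype=int32), array([ 0.4299, -0.379 ])), (50, array([408.3, 257.8]), array([11,  6], dtype=int32), array([ 0.5455, -0.2847]))]
```

Request:
jog_arm(
  rows=[0.03,-0.06,1,0,0,0,1,0.03,-0.06,2,0,0,0,1,0.03,-0.06,3,0,0,0,1,0.03,-0.06,4.07,0,0,0,1,0.03,-0.06,4.07,0,0,0,1,0.03,-0.06,4.07,0,0,0,1,0.03,-0.06,4.07,0,0,0,0,0.03,-0.06,4.07,0,0,0,0],
)

```text
clock: 13.27
ee_pos: [0.489, -0.3783, 0.0912]
tool_rot: [-0.051, 0.999, -0.002, 0.002]
ft_force: [0.2, 0.0, 1.1]
width: 0.0638
grasp_force: 0.0
```

Request:
jog_arm(
  rows=[0,0,0,0,0,0,0,0,0,0,0,0,0,0,0,0,0,0,0,0,0,0,0,0,0,0,0,0,0,0,0,0,0,0,0,0,0,0,0,0,0,0,0,0,0,0,0,0,0,0,0,0,0,0,0,0],
)

```text
clock: 13.93
ee_pos: [0.4878, -0.3773, 0.0894]
tool_rot: [-0.051, 0.999, -0.0, 0.001]
ft_force: [-1.3, 0.7, 5.7]
width: 0.0205
grasp_force: 58.5
```

Request:
jog_arm(
  rows=[0,0,-1,0,0,0,0,0,0,-2,0,0,0,0,0,0,-3,0,0,0,0,0,0,-4,0,0,0,0,0,0,-4,0,0,0,0,0,1,-4,0,0,0,0,0,2,-4,0,0,0,0,0,3,-4,0,0,0,0],
)

```text
clock: 14.6
ee_pos: [0.4743, -0.2567, 0.2478]
tool_rot: [-0.051, 0.999, 0.0, 0.0]
ft_force: [1.0, 0.6, -1.0]
width: 0.0203
grasp_force: 59.8
```

Request:
jog_arm(
  rows=[0,1,0,0,0,0.1,0,0,2,0,0,0,0.2,0,0,3,0,0,0,0.3,0,0,4,0,0,0,0.4,0,0,5,0,0,0,0.5,0,0,6,0,0,0,0.6,0,0,7,0,0,0,0.7,0,0,8,0,0,0,0.8,0],
)

```text
clock: 15.27
ee_pos: [0.4412, 0.0624, 0.2482]
tool_rot: [-0.009, 1.0, 0.0, 0.0]
ft_force: [1.8, 0.2, -0.7]
width: 0.0206
grasp_force: 59.8
```

Run:
```python
from h import *
s=arm.observe();print(s['clock'],s['ee_pos'],s['q'][5],s['width'])
go([.519,.3065,.25],178)
```

```text
15.2667 [0.44118579 0.06244812 0.24823955] 0.12222772866056744 0.020552580903311638
go [0.519, 0.3065, 0.25] 178 0 [-2.056, 6.065, -0.04, 0.004, 0.009, 0.507]
```

Request:
jog_arm(
  rows=[-0.3,1,0,0,0,0.1,0,-0.7,2,0,0,0,0.2,0,-1,3,0,0,0,0.3,0,-1.4,4,0,0,0,0.4,0,-1.7,5,0,0,0,0.5,0,-2.06,6.07,0,0,0,0.5,0,-2.06,6.07,0,0,0,0.5,0,-2.06,6.07,0,0,0,0.5,0],
)

```text
clock: 15.93
ee_pos: [0.5197, 0.3075, 0.2471]
tool_rot: [0.015, 1.0, 0.0, -0.0]
ft_force: [-0.2, -0.5, -1.3]
width: 0.02
grasp_force: 59.9
```

Run:
```python
from h import *
s=arm.observe();print(s['clock'],s['ee_pos'],s['q'][5],s['width'])
go([.519,.307,.135],178)
```

```text
15.9333 [0.51970118 0.30754959 0.24707932] 0.5639984614713364 0.01996983851339647
go [0.519, 0.307, 0.135] 178 0 [0.015, -0.015, 2.802, 0.002, -0.005, 0.048]
```

Request:
jog_arm(
  rows=[0,0,0.5,0,0,0,0,0,0,1,0,0,0,0,0,0,1.5,0,0,0,0,0,0,2,0,0,0,0,0,0,2.5,0,0,0,0,0,0,2.8,0,0,0,0,0,0,2.8,0,0,0,0,0,0,2.8,0,0,0,0],
)

```text
clock: 16.6
ee_pos: [0.519, 0.3035, 0.136]
tool_rot: [0.017, 1.0, -0.0, -0.0]
ft_force: [-0.7, -0.0, -0.1]
width: 0.0207
grasp_force: 59.9
```

Request:
jog_arm(
  rows=[0,0,0.06,0,0,0,0,0,0,0.12,0,0,0,0,0,0,0.18,0,0,0,0,0,0,0.24,0,0,0,0,0,0,0.3,0,0,0,0,0,0,0.36,0,0,0,0,0,0,0.42,0,0,0,0,0,0,0.48,0,0,0,0],
)

```text
clock: 17.27
ee_pos: [0.52, 0.3061, 0.1171]
tool_rot: [0.016, 1.0, 0.001, 0.0]
ft_force: [-0.1, 4.1, 5.8]
width: 0.0207
grasp_force: 60.6
```

Request:
jog_arm(
  rows=[0,0,0.08,0,0,0,0,0,0,0.16,0,0,0,0,0,0,0.24,0,0,0,0,0,0,0.3,0,0,0,0,0,0,0.36,0,0,0,0,0,0,0.39,0,0,0,0,0,0,0.42,0,0,0,0,0,0,0.42,0,0,0,0],
)

```text
clock: 17.93
ee_pos: [0.5204, 0.3062, 0.1015]
tool_rot: [0.016, 1.0, 0.001, 0.001]
ft_force: [-1.2, 4.4, 10.2]
width: 0.0201
grasp_force: 61.0
```

Request:
jog_arm(
  rows=[0,0,0.03,0,0,0,0,0,0,0.05,0,0,0,0,0,0,0.07,0,0,0,0,0,0,0.08,0,0,0,0,0,0,0.08,0,0,0,0,0,0,0.08,0,0,0,0,0,0,0.08,0,0,0,0,0,0,0.08,0,0,0,0],
)

```text
clock: 18.6
ee_pos: [0.5212, 0.3064, 0.1013]
tool_rot: [0.017, 1.0, 0.002, 0.002]
ft_force: [-6.2, 0.6, 30.0]
width: 0.0203
grasp_force: 63.0
```

Request:
jog_arm(
  rows=[0,0,-0.08,0,0,0,1,0,0,-0.08,0,0,0,1,0,0,-0.08,0,0,0,1,0,0,-0.08,0,0,0,1,0,0,-1,0,0,0,1,0,0,-2,0,0,0,1,0,0,-3,0,0,0,1,0,0,-4,0,0,0,1],
)

```text
clock: 19.27
ee_pos: [0.5189, 0.3042, 0.2573]
tool_rot: [0.017, 1.0, -0.001, -0.001]
ft_force: [1.0, -0.2, 0.1]
width: 0.0853
grasp_force: 0.0
```

Request:
jog_arm(
  rows=[0,-1,0,0,0,0,1,0,-2,0,0,0,0,1,-0.1,-3,0,0,0,0,1,-0.2,-4,0,0,0,0,1,-0.2,-5,0,0,0,0,1,-0.3,-6,0,0,0,0,1,-0.4,-7,0,0,0,0,1,-0.5,-8,0,0,0,0,1],
)

```text
clock: 19.93
ee_pos: [0.5281, -0.0176, 0.2559]
tool_rot: [0.017, 1.0, -0.0, -0.001]
ft_force: [1.4, -0.2, 0.1]
width: 0.0853
grasp_force: 0.0
```

Request:
jog_arm(
  rows=[0,-1,0,0,0,-0.1,1,0,-2,0,0,0,-0.3,1,-0.1,-3,0,0,0,-0.5,1,-0.2,-4,0,0,0,-0.7,1,-0.3,-5,0,0,0,-0.9,1,-0.4,-6,0,0,0,-1.1,1,-0.5,-7,0,0,0,-1.3,1,-0.5,-8,0,0,0,-1.33,1],
)

```text
clock: 20.6
ee_pos: [0.5377, -0.338, 0.2553]
tool_rot: [-0.053, 0.999, 0.0, -0.001]
ft_force: [0.5, -0.2, 0.6]
width: 0.0854
grasp_force: 0.0
```

Run:
```python
from h import *
s=arm.observe();print(s['clock'],s['ee_pos'],s['q'][5],s['width'])
go([.541,-.371,.25],186)
go([.541,-.371,.089],186,0,([.541,-.371,.25],186))
f=vision.grab_frame('wrist');cv2.imwrite('pics/w5.png',f['frame'])
f=vision.grab_frame('scene');cv2.imwrite('pics/s3.png',cv2.resize(f['frame'][130:230,130:460],None,fx=2.4,fy=2.4,interpolation=cv2.INTER_CUBIC))
for z in(.12,.14,.16):print(proj(f,[.520,.3065,z]))
m=mask(f['frame'],'red');print(blobs(m,(395,135,430,195)))
```

```text
20.6 [ 0.53771934 -0.33800461  0.25533128] -0.6677776857034156 0.08535169068785554
go [0.541, -0.371, 0.25] 186 0 [0.006, -0.829, 0.132, 0.01, -0.016, 0.019]
go [0.541, -0.371, 0.089] 186 0 [0.0, 0.0, 4.025, 0.0, 0.0, 0.0]
[412.69495105 161.14405566]
[413.81468296 155.23521835]
[414.95884381 149.19746935]
[(362, array([409.2, 175.8]), array([24, 37], dtype=int32))]
```

Request:
jog_arm(
  rows=[0,-0.83,0.1,0,0,0,1,0,-0.83,0.1,0,0,0,1,0,-0.83,1,0,0,0,1,0,-0.83,2,0,0,0,1,0,-0.83,3,0,0,0,1,0,-0.83,4.15,0,0,0,1,0,-0.83,4.15,0,0,0,1,0,-0.83,4.15,0,0,0,0],
)

```text
clock: 21.37
ee_pos: [0.539, -0.3666, 0.0873]
tool_rot: [-0.053, 0.999, 0.002, -0.003]
ft_force: [-0.3, -0.2, 1.6]
width: 0.0753
grasp_force: 0.0
```

Request:
jog_arm(
  rows=[0,0,0,0,0,0,0,0,0,0,0,0,0,0,0,0,0,0,0,0,0,0,0,0,0,0,0,0,0,0,0,0,0,0,0,0,0,0,0,0,0,0,0,0,0,0,0,0,0,0,0,0,0,0,0,0],
)

```text
clock: 22.03
ee_pos: [0.5432, -0.3701, 0.0932]
tool_rot: [-0.053, 0.999, -0.001, 0.002]
ft_force: [-0.2, -0.4, 6.8]
width: 0.0205
grasp_force: 58.5
```

Request:
jog_arm(
  rows=[0,0,-1,0,0,0,0,0,0,-2,0,0,0,0,0,0,-3,0,0,0,0,0,0,-4,0,0,0,0,0,0,-4,0,0,0,0,0,1,-4,0,0,0,0,0,2,-4,0,0,0,0,0,3,-4,0,0,0,0],
)

```text
clock: 22.7
ee_pos: [0.5288, -0.2489, 0.2511]
tool_rot: [-0.052, 0.999, -0.0, 0.001]
ft_force: [1.0, 0.5, -0.5]
width: 0.0208
grasp_force: 59.7
```

Request:
jog_arm(
  rows=[0,1,0,0,0,0.1,0,0,2,0,0,0,0.2,0,0,3,0,0,0,0.3,0,0,4,0,0,0,0.4,0,0,5,0,0,0,0.5,0,0,6,0,0,0,0.6,0,0,7,0,0,0,0.7,0,0,8,0,0,0,0.8,0],
)

```text
clock: 23.37
ee_pos: [0.4947, 0.0704, 0.2515]
tool_rot: [-0.011, 1.0, 0.0, 0.001]
ft_force: [0.4, -1.0, 0.1]
width: 0.0202
grasp_force: 59.8
```

Run:
```python
from h import *
s=arm.observe();print(s['clock'],s['ee_pos'],s['q'][5],s['width'])
go([.589,.304,.25],178)
```

```text
23.3667 [0.49473573 0.07039901 0.25146254] 0.11974635221981714 0.020153820150998567
go [0.589, 0.304, 0.25] 178 0 [-2.481, 5.788, 0.043, 0.005, 0.014, 0.538]
```

Request:
jog_arm(
  rows=[-0.4,1,0,0,0,0.1,0,-0.9,2,0,0,0,0.2,0,-1.3,3,0,0,0,0.3,0,-1.7,4,0,0,0,0.4,0,-2.1,5,0,0,0,0.5,0,-2.48,5.79,0,0,0,0.54,0,-2.48,5.79,0,0,0,0.54,0,-2.48,5.79,0,0,0,0.54,0],
)

```text
clock: 24.03
ee_pos: [0.5894, 0.3045, 0.2497]
tool_rot: [0.016, 1.0, -0.0, -0.0]
ft_force: [-0.4, 0.7, 0.4]
width: 0.0207
grasp_force: 59.8
```

Run:
```python
from h import *
s=arm.observe();print(s['clock'],s['ee_pos'],s['q'][5],s['width'])
go([.589,.304,.139],178)
```

```text
24.0333 [0.58937826 0.30451233 0.24972849] 0.5080911709007495 0.020660072968200077
go [0.589, 0.304, 0.139] 178 0 [0.007, -0.013, 2.768, -0.001, -0.007, 0.034]
```

Request:
jog_arm(
  rows=[0,0,0.5,0,0,0,0,0,0,1,0,0,0,0,0,0,1.5,0,0,0,0,0,0,2,0,0,0,0,0,0,2.5,0,0,0,0,0,0,2.77,0,0,0,0,0,0,2.77,0,0,0,0,0,0,2.77,0,0,0,0],
)

```text
clock: 24.7
ee_pos: [0.5891, 0.3015, 0.1406]
tool_rot: [0.018, 1.0, 0.0, -0.0]
ft_force: [0.1, 1.1, -0.4]
width: 0.0203
grasp_force: 59.9
```

Request:
jog_arm(
  rows=[0,0,0.06,0,0,0,0,0,0,0.12,0,0,0,0,0,0,0.18,0,0,0,0,0,0,0.24,0,0,0,0,0,0,0.3,0,0,0,0,0,0,0.36,0,0,0,0,0,0,0.42,0,0,0,0,0,0,0.48,0,0,0,0],
)

```text
clock: 25.37
ee_pos: [0.5898, 0.3035, 0.1212]
tool_rot: [0.017, 1.0, 0.001, 0.001]
ft_force: [1.4, 4.9, 7.0]
width: 0.0204
grasp_force: 60.2
```

Request:
jog_arm(
  rows=[0,0,0.08,0,0,0,0,0,0,0.16,0,0,0,0,0,0,0.24,0,0,0,0,0,0,0.3,0,0,0,0,0,0,0.36,0,0,0,0,0,0,0.39,0,0,0,0,0,0,0.42,0,0,0,0,0,0,0.42,0,0,0,0],
)

```text
clock: 26.03
ee_pos: [0.5902, 0.3035, 0.1052]
tool_rot: [0.017, 1.0, 0.001, 0.001]
ft_force: [0.0, 5.0, 6.2]
width: 0.0206
grasp_force: 60.4
```

Request:
jog_arm(
  rows=[0,0,0.03,0,0,0,0,0,0,0.06,0,0,0,0,0,0,0.08,0,0,0,0,0,0,0.1,0,0,0,0,0,0,0.12,0,0,0,0,0,0,0.12,0,0,0,0,0,0,0.12,0,0,0,0,0,0,0.12,0,0,0,0],
)

```text
clock: 26.7
ee_pos: [0.5915, 0.3038, 0.105]
tool_rot: [0.017, 1.0, 0.002, 0.003]
ft_force: [-6.2, 1.0, 30.5]
width: 0.0206
grasp_force: 63.4
```

Request:
jog_arm(
  rows=[0,0,-0.1,0,0,0,1,0,0,-0.1,0,0,0,1,0,0,-0.1,0,0,0,1,0,0,-0.1,0,0,0,1,0,0,-1,0,0,0,1,0,0,-2,0,0,0,1,0,0,-3,0,0,0,1,0,0,-4,0,0,0,1],
)

```text
clock: 27.37
ee_pos: [0.5884, 0.3016, 0.2594]
tool_rot: [0.017, 1.0, -0.001, -0.001]
ft_force: [2.0, 0.3, 0.4]
width: 0.0852
grasp_force: 0.0
```

Request:
jog_arm(
  rows=[0.5,-1,0,0,0,0,1,1,-2,0,0,0,0,1,1.5,-3,0,0,0,0,1,2,-4,0,0,0,0,1,2.5,-5,0,0,0,0,1,3,-6,0,0,0,0,1,3.5,-7,0,0,0,0,1,3.5,-8,0,0,0,0,1],
)

```text
clock: 28.03
ee_pos: [0.4385, 0.004, 0.2582]
tool_rot: [0.017, 1.0, -0.0, -0.001]
ft_force: [1.6, -0.9, 0.1]
width: 0.0853
grasp_force: 0.0
```

Request:
jog_arm(
  rows=[0,-1,0,0,0,0,1,0,-2,0,0,0,0,1,0,-3,0,0,0,0,1,0,-4,0,0,0,0,1,0,-5,0,0,0,0,1,0,-6,0,0,0,0,1,0,-7,0,0,0,0,1,0,-8,0,0,0,0,1],
)

```text
clock: 28.7
ee_pos: [0.4296, -0.3165, 0.258]
tool_rot: [0.017, 1.0, 0.0, -0.001]
ft_force: [1.3, 0.2, 0.1]
width: 0.0853
grasp_force: 0.0
```

Run:
```python
from h import *
s=arm.observe();print(s['clock'],s['ee_pos'],s['q'])
t=vision.grab_frame('top');s=vision.grab_frame('scene')
c=np.zeros((600,800,3),np.uint8)
c[:356,:720]=cv2.resize(t['frame'][182:271,222:402],None,fx=4,fy=4,interpolation=cv2.INTER_CUBIC)
c[360:600,:770]=cv2.resize(s['frame'][140:220,200:457],(770,240),interpolation=cv2.INTER_CUBIC)
cv2.imwrite('pics/c4.png',c)
# white spots
h=cv2.cvtColor(t['frame'],cv2.COLOR_BGR2HSV);m=cv2.inRange(h,(0,0,150),(180,60,255))
for q in blobs(m,(225,200,398,262),10):print(q,onz(t,*q[1],.012)[:2].round(4))
```

```text
28.7 [ 0.42962969 -0.31654351  0.25801998] [-6.34786384e-01  1.80649439e-01 -1.57709361e-01  1.23456763e+00
 -3.25015377e-04 -5.99938240e-01]
(17, array([264. , 205.6]), array([3, 8], dtype=int32)) [0.5891 0.2187]
(178, array([280. , 226.4]), array([15, 17], dtype=int32)) [0.5132 0.1596]
(54, array([317.4, 227.8]), array([ 6, 15], dtype=int32)) [0.5082 0.0252]
(132, array([346.7, 229.2]), array([15, 19], dtype=int32)) [ 0.5032 -0.0799]
(59, array([373.5, 227.4]), array([10, 11], dtype=int32)) [ 0.5098 -0.1761]
(35, array([261.9, 239.8]), array([ 3, 19], dtype=int32)) [0.4648 0.2235]
```

View pics/c4.png

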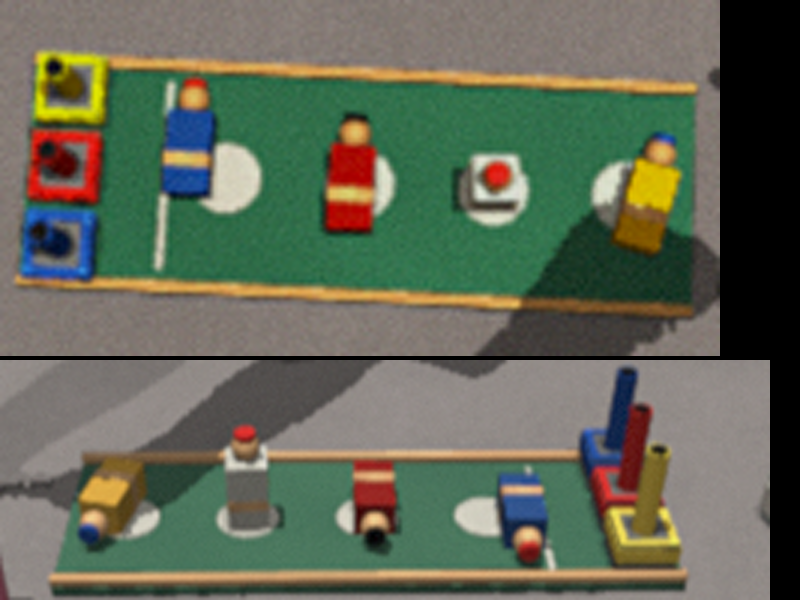

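All three tubes are home. The blue skittle has been knocked towards the collets, leaving spot 3 free at crop (228,178). The white one stands on spot 1 at crop (495,185). Next I measure the lying skittles.

```bash
cat >> h.py <<'E'
def skit(f,c,box,fish=False,z=.052):
    u0,v0,u1,v1=box; m=mask(f['frame'],c,110,50)[v0:v1,u0:u1]; m=cv2.morphologyEx(m,cv2.MORPH_CLOSE,np.ones((7,7)))
    k=max(cv2.findContours(m,0,2)[0],key=cv2.contourArea)+np.array([u0,v0])
    P=np.array([onz(f,u,v,z,fish)[:2] for u,v in k[:,0]]); r=cv2.minAreaRect((P*1000).astype(np.float32))
    b=cv2.boxPoints(r); b=b[np.argsort(b[:,0])]; foot=b[:2].mean(0); head=b[2:].mean(0); d=head-foot
    print(c,'foot',foot.round(1),'head',head.round(1),'yaw',np.degrees(np.arctan2(d[1],d[0])).round(1),'size',np.round(r[1],1))
E
python3 - <<'E'
from h import *
t=vision.grab_frame('top')
skit(t,'blue',(258,205,282,235));skit(t,'red',(298,215,322,245));skit(t,'yellow',(370,212,396,248))
print('cam',-t['R'].T@t['t'])
E
```

```text
blue foot [493.8 200.9] head [568.7 193.5] yaw -5.6 size [40.  75.2]
red foot [462.3  56.8] head [549.2  50.7] yaw -4.0 size [40.4 87.1]
yellow foot [ 437.1 -191.4] head [ 537.3 -219. ] yaw -15.4 size [ 43.7 104. ]
cam [0.27373798 0.01959728 1.76223143]
```

```bash
cat >> h.py <<'E'
def tcp(G,yaw,pitch,back=0): return np.array(G)+down(yaw,pitch).apply([0,0,.019-back])
def plan(foot,yawd,s=.048,z=.034,pitch=25,back=.11):
    d=np.array([np.cos(np.radians(yawd)),np.sin(np.radians(yawd))]); G=np.r_[np.array(foot)+s*d,z]; yt=180+yawd
    a=tcp(G,yt,pitch,back); b=tcp(G,yt,pitch); print('pre',a.round(4),'grasp',b.round(4))
    go(a,yt,pitch); go(b,yt,pitch,(a,yt,pitch))
E
python3 - <<'E'
from h import *
plan([.4938,.2009],-5.6)
E
```

```text
pre [0.5798 0.1925 0.1165] grasp [0.5336 0.197  0.0168]
go [0.57984563 0.19246315 0.11647401] 174.4 25 [-3.265, 12.867, 3.531, -0.113, 4.141, 0.556]
go [0.53357949 0.19699959 0.01678015] 174.4 25 [0.0, -0.0, 2.75, 0.0, 0.0, 0.0]
```

Request:
jog_arm(
  rows=[-0.2,1,0,0,0,0,1,-0.4,2,0,0,0,0,1,-0.6,3,0,0,0,0,1,-0.8,4,0,0,0,0,1,-1,5,0,0,0,0,1,-1.2,6,0,0,0,0,1,-1.6,7,0,0,0,0,1,-2,8,0,0,0,0,1],
)

```text
clock: 29.52
ee_pos: [0.5196, 0.0029, 0.2588]
tool_rot: [0.016, 1.0, 0.0, -0.001]
ft_force: [0.8, -1.8, -0.5]
width: 0.0852
grasp_force: 0.0
```

Request:
jog_arm(
  rows=[-0.3,1,0.4,0,0.5,0.1,1,-0.5,2,0.8,0,1,0.2,1,-0.8,3,1.2,0,1.7,0.3,1,-1,4,1.8,-0.1,2.5,0.4,1,-1.27,4.87,2.4,-0.1,3.3,0.5,1,-1.27,4.87,3,-0.1,4.14,0.56,1,-1.27,4.87,3.5,-0.1,4.14,0.56,1,-1.27,4.87,3.5,-0.1,4.14,0.56,1],
)

```text
clock: 30.18
ee_pos: [0.5737, 0.1936, 0.1088]
tool_rot: [0.045, 0.974, 0.006, -0.223]
ft_force: [-1.5, -0.1, -0.2]
width: 0.0854
grasp_force: 0.0
```

Run:
```python
from h import *
s=arm.observe();print(s['clock'],s['ee_pos'],s['q'])
plan([.4938,.2009],-5.6,z=.037)
f=vision.grab_frame('wrist');cv2.imwrite('pics/w6.png',f['frame'])
```

```text
30.1833 [0.57371486 0.19361094 0.10876611] [0.25001929 0.77930711 0.32121753 1.54167966 0.13837122 0.31208527]
pre [0.5798 0.1925 0.1195] grasp [0.5336 0.197  0.0198]
go [0.57984563 0.19246315 0.11947401] 174.4 25 [-0.024, -0.017, -0.308, -0.102, -0.124, 0.03]
go [0.53357949 0.19699959 0.01978015] 174.4 25 [0.0, -0.0, 2.75, 0.0, 0.0, 0.0]
```

View pics/w6.png

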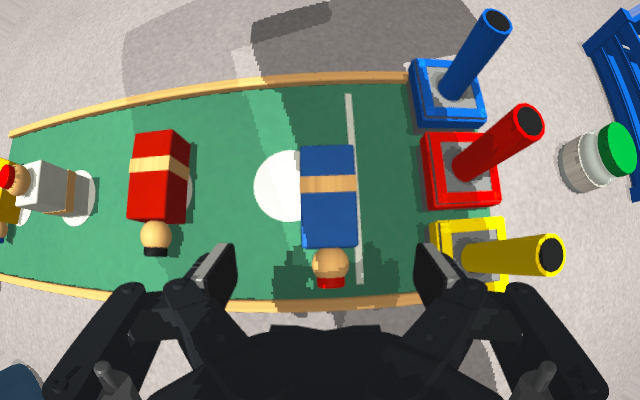

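Request:
jog_arm(
  rows=[-0.02,0.05,0.4,-0.1,-0.12,0,1,-0.02,0.05,0.8,-0.1,-0.12,0,1,-0.02,0.05,1.2,-0.1,-0.12,0,1,-0.02,0.05,1.6,-0.1,-0.12,0,1,-0.02,0.05,2,-0.1,-0.12,0,1,-0.02,0.05,2.44,-0.1,-0.12,0,1,-0.02,0.05,2.44,-0.1,-0.12,0,1,-0.02,0.05,2.44,-0.1,-0.12,0,0.6],
)

```text
clock: 30.9
ee_pos: [0.5385, 0.1986, 0.034]
tool_rot: [0.047, 0.977, 0.014, -0.207]
ft_force: [-0.1, -0.0, 0.2]
width: 0.0755
grasp_force: 0.0
```

Request:
jog_arm(
  rows=[0,0,0,0,0,0,0.2,0,0,0,0,0,0,0.2,0,0,0,0,0,0,0.2,0,0,0,0,0,0,0.2,0,0,0,0,0,0,0.2,0,0,0,0,0,0,0.2,0,0,0,0,0,0,0.2,0,0,0,0,0,0,0.2],
  force=50,
)

```text
clock: 31.57
ee_pos: [0.5397, 0.1988, 0.0324]
tool_rot: [0.047, 0.977, 0.015, -0.207]
ft_force: [-0.1, -0.9, 9.7]
width: 0.0394
grasp_force: 50.4
```

Run:
```python
from h import *
s=arm.observe();print(s['clock'],s['ee_pos'],s['tool_rot'],s['width'],s['grasp_force'],s['ft_force'])
```

```text
31.5667 [0.53967368 0.19879839 0.03236093] [ 0.04697619  0.97704823  0.0145471  -0.207264  ] 0.03944077071171766 50.36431193584576 [-0.10558547 -0.91907974  9.66129028]
```

Run:
```python
from h import *
s=arm.observe();print(s['q'])
R=Ro.from_quat(s['tool_rot']).as_matrix();print(R.round(3))
f=vision.grab_frame('scene');cv2.imwrite('pics/s5.png',f['frame'])
f=vision.grab_frame('wrist');cv2.imwrite('pics/c5.png',f['frame'][100:400,120:520])
```

```text
[0.2653358  0.74416857 0.0858508  1.30378494 0.15266519 0.33110814]
[[-0.91   0.098 -0.404]
 [ 0.086  0.995  0.048]
 [ 0.406  0.009 -0.914]]
```

View pics/c5.png

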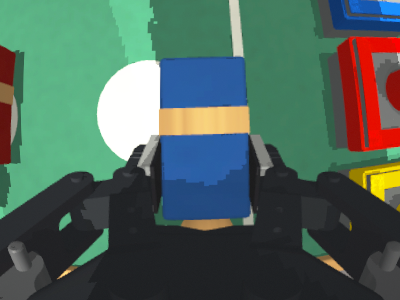

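Request:
jog_arm(
  rows=[0,0,0,0,0,0,1,0,0,0,0,0,0,1,0,0,0,0,0,0,1,0,0,0.1,0,0,0,1,0,0,0.2,0,0,0,1,0,0,0.25,0,0,0,1,0,0,0.25,0,0,0,1,0,0,0.25,0,0,0,1],
)

```text
clock: 32.33
ee_pos: [0.5337, 0.1988, 0.0208]
tool_rot: [0.047, 0.977, 0.014, -0.209]
ft_force: [0.4, 0.3, 0.8]
width: 0.0854
grasp_force: 0.0
```

Request:
jog_arm(
  rows=[0,0,0,0,0,0,0.6,0,0,0,0,0,0,0.2,0,0,0,0,0,0,0.2,0,0,0,0,0,0,0.2,0,0,0,0,0,0,0.2,0,0,0,0,0,0,0.2,0,0,0,0,0,0,0.2,0,0,0,0,0,0,0.2],
)

```text
clock: 33.0
ee_pos: [0.5346, 0.199, 0.0216]
tool_rot: [0.047, 0.977, 0.014, -0.208]
ft_force: [1.5, -0.3, 5.7]
width: 0.0395
grasp_force: 50.3
```

Request:
jog_arm(
  rows=[0,0,0,0,0,0,0.2,0,0,0,0,0,0,0.2,0,0,0,0,0,0,0.2,0,0,0,0,0,0,0.2,0,0,0,0,0,0,0.2,0,0,0,0,0,0,0.2,0,0,0,0,0,0,0.2,0,0,0,0,0,0,0.2],
)

```text
clock: 33.67
ee_pos: [0.5345, 0.199, 0.0216]
tool_rot: [0.047, 0.977, 0.014, -0.208]
ft_force: [2.1, 0.5, 5.4]
width: 0.0398
grasp_force: 50.4
```

```bash
cat >> h.py <<'E'
def place(foot,yawd,spot,z0=.0,pg=None,Rg=None,fin_pitch=-90):
    """foot: lying foot centre xy; observed grasp pose now; prints lift/turn/lower goals"""
    s=arm.observe(); p=s['ee_pos'] if pg is None else np.array(pg); R=Ro.from_quat(s['tool_rot'] if Rg is None else Rg)
    d=np.array([np.cos(np.radians(yawd)),np.sin(np.radians(yawd)),0]); F=np.r_[foot,.032]
    o=R.inv().apply(F-p); dt=R.inv().apply(d)
    pitch=np.degrees(np.arctan2(*(R.as_matrix()[[0,2],2]*[-1,-1])))  # approx
    yt=180+yawd; Rf=down(yt,pitch-90); print('grasp',p.round(4),'pitch',pitch.round(1),'o',o.round(4),'head dir final',Rf.apply(dt).round(3))
    pf=np.r_[spot,.012]-Rf.apply(o); print('final tcp',pf.round(4),'yaw/pitch',yt,round(pitch-90,1)); return pf,yt,pitch-90
E
python3 - <<'E'
from h import *
s=arm.observe();print(s['clock'],s['width'],s['ft_force'])
pf,y,p=place([.4938,.2009],-5.6,[.5135,.165])
go(pf+[0,0,.06],y,p)
E
```

```text
33.6667 0.03983429823511624 [2.06581363 0.45127097 5.42099471]
grasp [0.5345 0.199  0.0216] pitch 23.9 o [ 0.0414 -0.002   0.0071] head dir final [-0.002  0.     1.   ]
final tcp [0.524  0.166  0.0527] yaw/pitch 174.4 -66.1
go [0.52398343 0.16599993 0.11274694] 174.4 -66.05729815142644 [1.099, -0.829, -2.013, 0.077, -15.023, -0.03]
```

Request:
jog_arm(
  rows=[0.2,0,-0.4,0,0,0,0.2,0.4,0,-0.9,0,0,0,0.2,0.7,0,-1.5,0,0,0,0.2,1,0,-2.28,0,0,0,0.2,1,0,-2.28,0,-1,0,0.2,1,0,-2.28,0,-2,0,0.2,1,0,-2.28,0,-3,0,0.2,1,0,-2.28,0,-4,0,0.2],
)

```text
clock: 34.33
ee_pos: [0.5352, 0.1981, 0.1209]
tool_rot: [0.049, 0.999, 0.004, 0.002]
ft_force: [-0.4, 0.0, -1.6]
width: 0.0394
grasp_force: 49.9
```

Request:
jog_arm(
  rows=[0,0,0,0,-1,0,0.2,0,0,0,0,-2,0,0.2,0,0,0,0,-3,0,0.2,0,0,0,0,-4,0,0.2,0,0,0,0,-5,0,0.2,0,0,0,0,-6,0,0.2,0,0,0,0,-7,0,0.2,0,0,0,0,-8,0,0.2],
)

```text
clock: 35.0
ee_pos: [0.5433, 0.2072, 0.1296]
tool_rot: [0.049, 0.914, -0.021, 0.401]
ft_force: [-8.0, -5.4, -3.5]
width: 0.0394
grasp_force: 50.8
```

Run:
```python
from h import *
s=arm.observe();print(s['clock'],s['ee_pos'],s['q'].round(3))
go([.524,.166,.113],174.4,-66.1)
go([.524,.166,.053],174.4,-66.1,([.524,.166,.113],174.4,-66.1))
```

```text
35.0 [0.5433113  0.20719256 0.12960615] [ 0.659  0.031 -1.026 -0.15  -0.535  0.578]
go [0.524, 0.166, 0.113] 174.4 -66.1 [0.555, -1.076, 0.009, -0.075, -3.12, -0.054]
go [0.524, 0.166, 0.053] 174.4 -66.1 [1.371, 0.0, 0.608, 0.0, 0.0, 0.0]
```

```bash
cat > kin.py <<'E'
from h import *
from scipy.optimize import least_squares as LS
D=[([-1.259,.314,-.047,1.21,0,1.571],[.1839,-.5705,.2304]),([.0162,.0309,-.3509,1.1907,.0384,3.1405],[.4523,.0200,.2474]),
([.3574,.0764,-.2877,1.1948,.037,.4894],[.4493,.1809,.2539]),([-.6348,.1806,-.1577,1.2346,0,-.5999],[.4296,-.3165,.2580]),
([.2500,.7793,.3212,1.5417,.1384,.3121],[.5737,.1936,.1088]),([.2653,.7442,.0859,1.3038,.1527,.3311],[.5397,.1988,.0324]),
([.659,.031,-1.026,-.15,-.535,.578],[.5433,.2072,.1296])]
def fk(q,k):
    a,h,L1,L2,o2,d4,d5=k; ph=q[1]-q[2]+np.pi/2; th=ph+q[3]; c=lambda x:np.array([np.sin(x),0,np.cos(x)])
    z=np.array([0,0,1.]); t=np.array([0,1.,0])
    w=c(th)*np.cos(q[4])+t*np.sin(q[4])
    p=np.array([a,0,h])+L1*c(q[1])+L2*c(ph)+o2*c(ph-np.pi/2)+d4*c(th)+d5*w
    R=Ro.from_euler('z',q[0]); return R.apply(p),R.apply(w)
K=LS(lambda k:np.r_[np.concatenate([fk(q,k)[0]-p for q,p in D]),.01*(np.array(k)-[0,.3,.4,.35,0,.1,.2])],[0,.3,.4,.35,0,.1,.2]).x
LO=np.array([-2.67,-.69,-1.03,-2.08,-1.42]);HI=np.array([2.67,1.73,1.25,2.16,1.45])
def ik(p,w):
    best=None
    for q0 in([0,.3,-.5,1,0],[.4,.5,-.3,0,-.5],[-.4,.5,-.3,0,.5],[0,.8,0,1.5,0]):
        r=LS(lambda q:np.r_[fk(q,K)[0]-p,.3*(fk(q,K)[1]-w)],np.array(q0),bounds=(LO+.01,HI-.01))
        if best is None or r.cost<best.cost:best=r
    return best.x.round(2),np.sqrt(2*best.cost)
if __name__=='__main__':
    print(K.round(4))
    for q,p in D: print((fk(q,K)[0]-p).round(4))
    s=arm.observe();print('w now',Ro.from_quat(s['tool_rot']).as_matrix()[:,2].round(3),fk(s['q'],K)[1].round(3))
    for spot in([.5135,.165],[.508,.045],[.497,-.195]):
        for el in(24,40,50):
            for az in(-90,-60,-30,0,30,60,90):
                e,a=np.radians([el,az]); w=np.array([np.cos(e)*np.cos(a),np.cos(e)*np.sin(a),-np.sin(e)])
                q,c=ik(np.r_[spot,.06]+.015*w,w)
                if c<.004: print(spot,'el',el,'az',az,q,c.round(4))
E
python3 kin.py
```

```text
[0.0012 0.2822 0.5208 0.4392 0.0763 0.1318 0.3311]
[ 0.0001 -0.0004  0.0005]
[-0.      0.     -0.0002]
[-0.0001 -0.0001 -0.0002]
[-0.0001  0.0002 -0.0002]
[-0.0001  0.     -0.    ]
[0.0001 0.     0.0002]
[-0.0001  0.     -0.0001]
w now [ 0.732 -0.079 -0.677] [ 0.732 -0.079 -0.677]
[0.5135, 0.165] el 24 az -90 [ 0.72  1.04  0.18  1.69 -0.75] 0.0
[0.5135, 0.165] el 24 az -60 [ 0.84  0.78 -0.33  1.08 -1.05] 0.0
[0.5135, 0.165] el 24 az -30 [ 0.87  0.49 -1.   -0.3  -1.12] 0.0
[0.5135, 0.165] el 24 az 90 [-0.24  0.71 -0.44  0.9   1.09] 0.0
[0.5135, 0.165] el 40 az -90 [ 0.67  0.81 -0.01  1.38 -0.64] 0.0
[0.5135, 0.165] el 40 az -60 [ 0.76  0.57 -0.45  0.83 -0.84] 0.0
[0.5135, 0.165] el 40 az -30 [ 0.76  0.31 -0.93  0.   -0.82] 0.0
[0.5135, 0.165] el 40 az 60 [-0.11  0.28 -1.01 -0.16  0.78] 0.0
[0.5135, 0.165] el 40 az 90 [-0.15  0.51 -0.54  0.7   0.86] 0.0
[0.5135, 0.165] el 50 az -90 [ 0.62  0.69 -0.12  1.22 -0.55] 0.0
[0.5135, 0.165] el 50 az -60 [ 0.69  0.47 -0.48  0.76 -0.69] 0.0
[0.5135, 0.165] el 50 az -30 [ 0.67  0.24 -0.87  0.16 -0.64] 0.0
[0.5135, 0.165] el 50 az 60 [-0.03  0.21 
[... 984 characters left out ...]
, -0.195] el 24 az 60 [-0.9   0.81 -0.27  1.18  1.01] 0.0
[0.497, -0.195] el 24 az 90 [-0.77  1.06  0.22  1.73  0.71] 0.0
[0.497, -0.195] el 40 az -90 [ 0.09  0.47 -0.6   0.6  -0.87] 0.0
[0.497, -0.195] el 40 az 30 [-0.83  0.33 -0.88  0.11  0.85] 0.0
[0.497, -0.195] el 40 az 60 [-0.82  0.59 -0.4   0.91  0.82] 0.0
[0.497, -0.195] el 40 az 90 [-0.72  0.83  0.02  1.43  0.61] 0.0
[0.497, -0.195] el 50 az -90 [ 0.02  0.39 -0.62  0.58 -0.7 ] 0.0
[0.497, -0.195] el 50 az -60 [-0.05  0.18 -0.98 -0.02 -0.57] 0.0
[0.497, -0.195] el 50 az 30 [-0.75  0.26 -0.83  0.23  0.66] 0.0
[0.497, -0.195] el 50 az 60 [-0.75  0.49 -0.45  0.82  0.68] 0.0
[0.497, -0.195] el 50 az 90 [-0.68  0.7  -0.1   1.26  0.53] 0.0
```

```bash
cat >> kin.py <<'E'
def fin(o,spot,az,pf,up=0,ang=None):
    Rf=down(az+180,pf); p=np.r_[spot,.012]-Rf.apply(o)+[0,0,up]; q,c=ik(p,Rf.apply([0,0,1])); print('ik',q,round(c,4)); go(p,az+180,pf); return p
E
python3 - <<'E'
from kin import *
s=arm.observe();print(s['clock'],s['ee_pos'],s['ft_force'])
o=[.0414,0,.0071]
for az in(-35,-40):
  for up in(.06,0): fin(o,[.5135,.165],az,-66.1,up)
E
```

```text
35.0 [0.5433113  0.20719256 0.12960615] [-8.00182544 -5.35303544 -3.52665856]
ik [ 0.88  0.38 -0.86  0.16 -1.15] 0.0
go [0.52192224 0.15910268 0.11272662] 145 -66.1 [0.583, -1.253, -0.011, 4.041, -3.055, 2.645]
ik [ 0.88  0.51 -0.88  0.   -1.15] 0.0
go [0.52192224 0.15910268 0.05272662] 145 -66.1 [1.687, -1.254, 1.005, 4.041, -3.055, 2.645]
ik [ 0.88  0.43 -0.74  0.42 -1.15] 0.0
go [0.52137621 0.15839108 0.11272662] 140 -66.1 [0.591, -1.272, -0.02, 4.74, -3.03, 3.104]
ik [ 0.88  0.56 -0.76  0.28 -1.15] 0.0
go [0.52137621 0.15839108 0.05272662] 140 -66.1 [1.695, -1.273, 0.996, 4.74, -3.03, 3.104]
```

Request:
jog_arm(
  rows=[0.1,-0.2,0,0.8,-0.5,0.5,0.2,0.2,-0.4,0,1.6,-1,1,0.2,0.3,-0.7,0,2.4,-1.5,1.6,0.2,0.4,-1,0,3.2,-2,2.1,0.2,0.5,-1.2,0,4,-2.5,2.6,0.2,0.59,-1.27,0,4.74,-3.03,3.1,0.2,0.59,-1.27,0,4.74,-3.03,3.1,0.2,0.59,-1.27,0,4.74,-3.03,3.1,0.2],
)

```text
clock: 35.67
ee_pos: [0.5214, 0.1593, 0.1085]
tool_rot: [0.284, 0.79, -0.189, 0.51]
ft_force: [-0.3, -0.1, -1.2]
width: 0.0394
grasp_force: 50.9
```

Run:
```python
from kin import *
s=arm.observe();print(s['clock'],s['ee_pos'],s['ft_force'],s['q'].round(2),s['width'])
o=[.0414,0,.0071]
for up in(.06,0.005): fin(o,[.5135,.165],-40,-66.1,up)
f=vision.grab_frame('scene');cv2.imwrite('pics/s6.png',cv2.resize(f['frame'][100:220,230:450],None,fx=3.4,fy=3.4))
```

```text
35.6667 [0.52136548 0.15931918 0.10851448] [-0.28899021 -0.08210031 -1.21206149] [ 0.88  0.44 -0.74  0.42 -1.15  1.59] 0.039426102516185516
ik [ 0.88  0.43 -0.74  0.42 -1.15] 0.0
go [0.52137621 0.15839108 0.11272662] 140 -66.1 [-0.102, -0.018, -0.029, -0.016, -0.038, 0.078]
ik [ 0.88  0.54 -0.76  0.29 -1.15] 0.0
go [0.52137621 0.15839108 0.05772662] 140 -66.1 [1.153, -0.007, 0.533, -0.016, -0.038, 0.078]
```

View pics/s6.png

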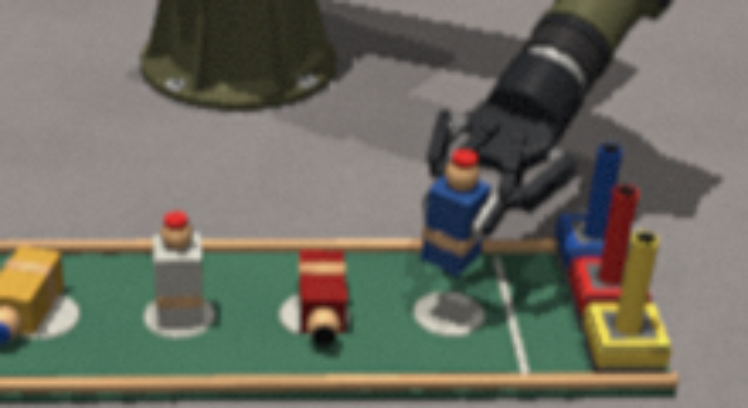

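Request:
jog_arm(
  rows=[0.3,0,0.13,0,0,0,0.2,0.6,0,0.27,0,0,0,0.2,0.8,0,0.36,0,0,0,0.2,0.95,0,0.43,0,0,0,0.2,1.05,0,0.48,0,0,0,0.2,1.15,0,0.53,0,0,0,0.2,1.2,0,0.55,0,0,0,0.2,1.23,0,0.57,0,0,0,0.2],
)

```text
clock: 36.38
ee_pos: [0.5219, 0.1576, 0.0561]
tool_rot: [0.286, 0.789, -0.187, 0.511]
ft_force: [0.0, -0.3, -0.2]
width: 0.0394
grasp_force: 50.9
```

Run:
```python
from kin import *
s=arm.observe();print(s['clock'],s['ee_pos'],s['ft_force'],s['width'])
o=[.0414,0,.0071]
fin(o,[.5135,.165],-40,-66.1,0)
f=vision.grab_frame('scene');cv2.imwrite('pics/s7.png',cv2.resize(f['frame'][120:200,330:430],None,fx=6,fy=6,interpolation=cv2.INTER_CUBIC))
```

```text
36.3833 [0.52191005 0.15761592 0.05608944] [ 0.02232271 -0.25620577 -0.21584323] 0.03940918472787526
ik [ 0.88  0.56 -0.76  0.28 -1.15] 0.0
go [0.52137621 0.15839108 0.05272662] 140 -66.1 [0.086, 0.007, 0.014, -0.006, -0.035, 0.04]
```

Request:
jog_arm(
  rows=[0.02,0,0.01,0,0,0,0.2,0.04,0,0.02,0,0,0,0.2,0.06,0,0.02,0,0,0,0.2,0.08,0,0.03,0,0,0,0.2,0.09,0,0.03,0,0,0,0.2,0.09,0,0.03,0,0,0,0.2,0.09,0,0.03,0,0,0,0.2,0.09,0,0.03,0,0,0,0.2],
)

```text
clock: 37.1
ee_pos: [0.5216, 0.1578, 0.0524]
tool_rot: [0.286, 0.789, -0.187, 0.511]
ft_force: [0.6, 0.0, -0.9]
width: 0.04
grasp_force: 50.9
```

Request:
jog_arm(
  rows=[0.02,0,0.01,0,0,0,0.2,0.04,0,0.02,0,0,0,0.2,0.06,0,0.02,0,0,0,0.2,0.07,0,0.03,0,0,0,0.2,0.07,0,0.03,0,0,0,0.2,0.07,0,0.03,0,0,0,0.2,0.07,0,0.03,0,0,0,0.2,0.07,0,0.03,0,0,0,0.2],
)

```text
clock: 37.77
ee_pos: [0.5219, 0.1577, 0.0508]
tool_rot: [0.285, 0.788, -0.188, 0.512]
ft_force: [-4.7, -0.2, 8.5]
width: 0.0391
grasp_force: 51.2
```

Request:
jog_arm(
  rows=[0,0,0,0,0,0,0.55,0,0,0,0,0,0,0.7,0,0,0,0,0,0,0.9,0,0,0,0,0,0,0.9,0,0,-0.3,0,0,0,0.9,0,0,-0.8,0,0,0,0.9,0,0,-1.6,0,0,0,0.9,0,0,-2.4,0,0,0,0.9],
)

```text
clock: 38.43
ee_pos: [0.453, 0.2125, 0.089]
tool_rot: [0.286, 0.789, -0.189, 0.51]
ft_force: [-1.2, -5.2, -1.8]
width: 0.0767
grasp_force: 0.0
```

Run:
```python
from kin import *
s=arm.observe();print(s['clock'],s['ee_pos'],s['ft_force'],s['width'])
t=vision.grab_frame('top');f=vision.grab_frame('scene')
c=np.zeros((600,800,3),np.uint8)
c[:356,:720]=cv2.resize(t['frame'][182:271,222:402],None,fx=4,fy=4,interpolation=cv2.INTER_CUBIC)
c[360:600,:770]=cv2.resize(f['frame'][140:220,200:457],(770,240),interpolation=cv2.INTER_CUBIC)
cv2.imwrite('pics/c6.png',c)
skit(t,'red',(298,219,322,245));skit(t,'yellow',(370,216,396,248))
skit(f,'red',(310,165,340,205))
```

```text
38.4333 [0.45301478 0.21247203 0.0889712 ] [-1.18854531 -5.17842276 -1.81779967] 0.0766653794190773
red foot [462.4  56.6] head [535.2  51.9] yaw -3.7 size [40.5 73. ]
yellow foot [ 437.1 -191.4] head [ 547.3 -221.7] yaw -15.4 size [ 43.8 114.3]
red foot [467.6  57. ] head [586.4  48.1] yaw -4.3 size [ 38.4 119.1]
```

View pics/c6.png

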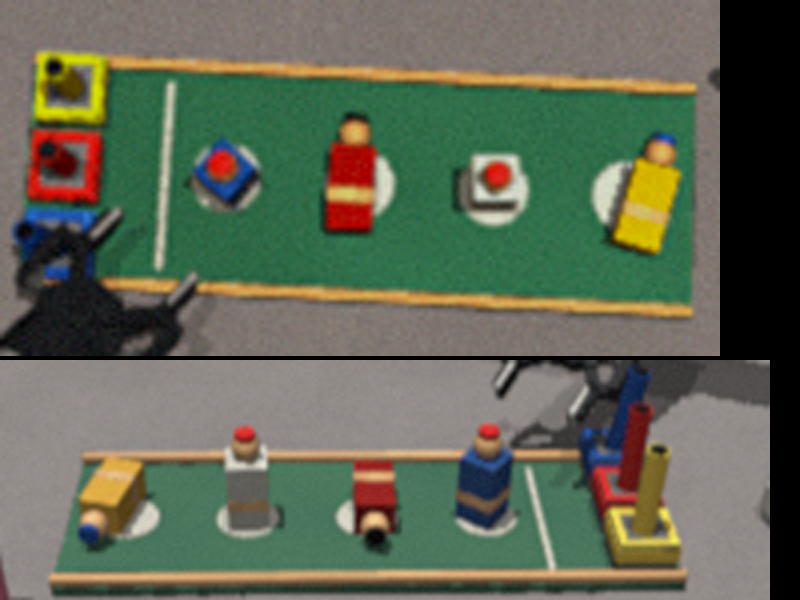

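Blue stands on spot 3 (crop (225,175)). One finger seems to lean on the blue tube with about 5 N, so I'll back off in −y before lifting.

Run:
```python
from kin import *
go([.453,.195,.092],140,-66.1)
go([.453,.190,.20],140,-66.1)
```

```text
go [0.453, 0.195, 0.092] 140 -66.1 [-0.179, -0.386, 0.287, 0.002, -0.022, 0.103]
go [0.453, 0.19, 0.2] 140 -66.1 [-2.676, -0.509, -0.739, 0.002, -0.022, 0.103]
```

Request:
jog_arm(
  rows=[-0.05,-0.13,0.1,0,0,0,0.9,-0.12,-0.26,0.2,0,0,0,0.9,-0.18,-0.39,0.29,0,0,0,0.9,-0.18,-0.39,0.29,0,0,0,0.9,-0.8,-0.45,0,0,0,0,0.9,-1.4,-0.45,-0.3,0,0,0,0.9,-2,-0.5,-0.5,0,0,0,0.9,-2.67,-0.5,-0.74,0,0,0,0.9],
)

```text
clock: 39.2
ee_pos: [0.4544, 0.1873, 0.1988]
tool_rot: [0.286, 0.789, -0.188, 0.51]
ft_force: [0.4, 0.9, -1.4]
width: 0.0767
grasp_force: 0.0
```

Run:
```python
from kin import *
s=arm.observe();print(s['clock'],s['ee_pos'],s['ft_force'],s['width'],s['q'].round(2))
t=vision.grab_frame('top');f=vision.grab_frame('scene')
print('blue scene',blobs(mask(f['frame'],'blue'),(390,125,430,180)), 'top',blobs(mask(t['frame'],'blue',110,30),(222,230,252,256)))
cv2.imwrite('pics/c7.png',cv2.resize(f['frame'][125:195,380:440],None,fx=6,fy=6,interpolation=cv2.INTER_CUBIC))
# red grasp: options
d=np.radians(-3.7); 
for pitch in(36,40):
  G=np.array([.4624+.052*np.cos(d),.0566+.052*np.sin(d),.037]); R=down(176.3,pitch); p=tcp(G,176.3,pitch)
  print('grasp',pitch,p.round(4),ik(p,R.apply([0,0,1])),'pre',ik(tcp(G,176.3,pitch,.1),R.apply([0,0,1])))
  o=R.inv().apply(np.r_[.4624,.0566,.032]-p)
  for az in(-65,-60,-55,-50,50,55,60,65):
    fin(o,[.508,.045],az,pitch-90,0); print(az)
```

```text
39.2 [0.45443651 0.18733793 0.19876574] [ 0.42300749  0.88962605 -1.4072193 ] 0.07672747598326674 [ 1.04  0.34 -0.62  0.98 -1.12  1.97]
blue scene [(229, array([404.3, 161.3]), array([22, 35], dtype=int32))] top [(51, array([230.9, 238.1]), array([11, 10], dtype=int32)), (10, array([237.3, 243.5]), array([4, 4], dtype=int32))]
grasp 36 [0.5031 0.054  0.0216] (array([0.06, 0.85, 0.14, 1.48, 0.07]), np.float64(2.7648493584338465e-09)) pre (array([0.05, 0.9 , 0.43, 1.73, 0.07]), np.float64(3.0725038194696484e-13))
ik [ 0.61  0.51 -0.61  0.69 -0.92] 0.0
go [0.51238311 0.03560039 0.05283208] 115 -54 [1.946, -2.043, 4.756, 3.625, 1.949, 2.072]
-65
ik [ 0.62  0.46 -0.69  0.54 -0.94] 0.0
go [0.51318566 0.03601817 0.05283208] 120 -54 [1.942, -2.022, 4.764, 2.902, 1.961, 1.654]
-60
ik [ 0.62  0.41 -0.78  0.39 -0.94] 0.0
go [0.51394875 0.03650431 0.05283208] 125 -54 [1.939, -2.001, 4.771, 2.18, 1.971, 1.236]
-55
ik [ 0.62  0.37 -0.87  0.22 -0.94] 0.0
go [0.51466656 0.03705511 0.05283208] 130 -54 [1.938, -1.979, 4.775, 1.457, 1.978, 0.818]
-50
ik [-0.42  0.3  -1.02 -0.09  0.89] 0.0049
go [0.5146
[... 1046 characters left out ...]
3, 2.138, 2.634, 1.313]
-55
ik [ 0.58  0.33 -0.86  0.24 -0.86] 0.0
go [0.51414174 0.03768056 0.05178704] 130 -50 [1.97, -1.975, 4.767, 1.43, 2.643, 0.869]
-50
ik [-0.38  0.25 -1.02 -0.06  0.82] 0.0002
go [0.51414174 0.05231944 0.05178704] 230 -50 [2.066, -1.695, 4.553, -12.739, 2.099, -7.994]
50
ik [-0.4   0.29 -0.94  0.09  0.85] 0.0
go [0.51348043 0.05282687 0.05178704] 235 -50 [2.075, -1.696, 4.534, -13.446, 2.031, -8.436]
55
ik [-0.41  0.33 -0.86  0.24  0.86] 0.0
go [0.51277742 0.05327474 0.05178704] 240 -50 [2.083, -1.698, 4.515, -14.154, 1.959, -8.878]
60
ik [-0.41  0.37 -0.78  0.38  0.87] 0.0
go [0.51203805 0.05365963 0.05178704] 245 -50 [2.091, -1.703, 4.497, -14.861, 1.883, -9.32]
65
```

View pics/c7.png

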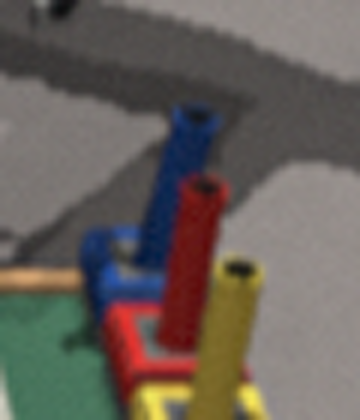

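The blue tube leans about 6° towards +y, with its top at scene pixel (412.5,145) against about (408.5,143) expected. I'll straighten and press it home again now.

Run:
```python
from kin import *
go([.4507,.309,.26],178)
```

```text
go [0.4507, 0.309, 0.26] 178 0 [-0.499, 2.214, -2.442, -3.618, 10.569, -5.621]
```

Request:
jog_arm(
  rows=[-1.2,0,-0.5,0,0,0,1,-1.2,0.3,-1,-0.4,1.1,-0.6,1,-1,0.7,-1.4,-0.8,2.3,-1.2,1,-0.9,1.1,-1.7,-1.2,3.4,-1.8,1,-0.8,1.4,-1.9,-1.5,4.5,-2.4,1,-0.7,1.7,-2.1,-1.9,5.6,-3,1,-0.6,2,-2.3,-2.3,6.7,-3.6,1,-0.5,2.21,-2.44,-2.7,7.9,-4.2,1],
)

```text
clock: 39.97
ee_pos: [0.4498, 0.3098, 0.2567]
tool_rot: [0.111, 0.976, -0.066, 0.178]
ft_force: [0.2, 0.7, -0.2]
width: 0.0853
grasp_force: 0.0
```

Run:
```python
from kin import *
s=arm.observe();print(s['clock'],s['ee_pos'],s['ft_force'])
go([.4507,.309,.24],178)
```

```text
39.9667 [0.44981326 0.30977145 0.25671823] [ 0.16244856  0.67191864 -0.2458879 ]
go [0.4507, 0.309, 0.24] 178 0 [0.127, 0.024, 0.398, -1.208, 3.445, -1.814]
```

Request:
jog_arm(
  rows=[0,0,0.1,-0.3,0.9,-0.5,1,0.05,0,0.2,-0.6,1.7,-0.9,1,0.1,0.02,0.4,-0.9,2.6,-1.4,1,0.13,0.02,0.4,-1.21,3.45,-1.81,1,0.13,0.02,0.4,-1.21,3.45,-1.81,1,0.13,0.02,0.4,-1.21,3.45,-1.81,1,0.13,0.02,0.4,-1.21,3.45,-1.81,1,0.13,0.02,0.4,-1.21,3.45,-1.81,1],
)

```text
clock: 40.63
ee_pos: [0.4496, 0.3077, 0.2388]
tool_rot: [0.019, 1.0, -0.003, 0.001]
ft_force: [-0.3, -0.6, 0.7]
width: 0.0856
grasp_force: 0.0
```

Request:
jog_arm(
  rows=[0,0,0.7,0,0,0,1,0,0,1.4,0,0,0,1,0,0,2.1,0,0,0,1,0,0,2.7,0,0,0,1,0,0,3.2,0,0,0,1,0,0,3.4,0,0,0,1,0,0,3.4,0,0,0,1,0,0,3.4,0,0,0,1],
)

```text
clock: 41.3
ee_pos: [0.4502, 0.3074, 0.1038]
tool_rot: [0.019, 1.0, -0.002, 0.001]
ft_force: [0.2, -0.7, -0.1]
width: 0.0851
grasp_force: 0.0
```

Request:
jog_arm(
  rows=[0,0,0,0,0,0,0.5,0,0,0,0,0,0,0,0,0,0,0,0,0,0,0,0,0,0,0,0,0,0,0,0,0,0,0,0,0,0,0,0,0,0,0,0,0,0,0,0,0,0,0,0,0,0,0,0,0],
  force=60,
)

```text
clock: 41.97
ee_pos: [0.451, 0.3082, 0.1037]
tool_rot: [0.019, 1.0, -0.001, 0.001]
ft_force: [-0.6, 5.5, 2.5]
width: 0.0204
grasp_force: 59.0
```

Request:
jog_arm(
  rows=[0,0,0.02,0,0,0,0,0,0,0.04,0,0,0,0,0,0,0.06,0,0,0,0,0,0,0.06,0,0,0,0,0,0,0.06,0,0,0,0,0,0,0.06,0,0,0,0,0,0,0.06,0,0,0,0,0,0,0.06,0,0,0,0],
)

```text
clock: 42.63
ee_pos: [0.4516, 0.3085, 0.1032]
tool_rot: [0.019, 1.0, -0.001, 0.002]
ft_force: [-3.6, 2.6, 16.2]
width: 0.0207
grasp_force: 60.1
```

Request:
jog_arm(
  rows=[0,0,0.02,0,0,0,0,0,0,0.03,0,0,0,0,0,0,0.04,0,0,0,0,0,0,0.05,0,0,0,0,0,0,0.05,0,0,0,0,0,0,0.05,0,0,0,0,0,0,0.05,0,0,0,0,0,0,0.05,0,0,0,0],
)

```text
clock: 43.3
ee_pos: [0.4522, 0.3091, 0.1028]
tool_rot: [0.019, 1.0, 0.0, 0.003]
ft_force: [-6.3, 2.8, 27.2]
width: 0.0203
grasp_force: 61.2
```

Request:
jog_arm(
  rows=[0,0,-0.1,0,0,0,1,0,0,-0.1,0,0,0,1,0,0,-0.1,0,0,0,1,0,0,-0.1,0,0,0,1,0,0,-1,0,0,0,1,0,0,-2,0,0,0,1,0,0,-3,0,0,0,1,0,0,-4,0,0,0,1],
)

```text
clock: 43.97
ee_pos: [0.4496, 0.3068, 0.2594]
tool_rot: [0.019, 1.0, -0.003, 0.0]
ft_force: [-0.1, 0.2, 0.1]
width: 0.0854
grasp_force: 0.0
```

Run:
```python
from kin import *
s=arm.observe();print(s['clock'],s['ee_pos'],s['ft_force'])
f=vision.grab_frame('scene')
cv2.imwrite('pics/c8.png',cv2.resize(f['frame'][125:195,380:440],None,fx=6,fy=6,interpolation=cv2.INTER_CUBIC))
plan([.4624,.0566],-3.7,s=.052,z=.037,pitch=40)
m=mask(f['frame'],'blue',80,30)[135:152,395:425];k=np.argwhere(m);print('blue top rows/cols',k.min(0)+[135,395],k.max(0)+[135,395])
```

```text
43.9667 [0.44959289 0.30677669 0.25943984] [-0.14222242  0.1560466   0.07469674]
pre [0.5727 0.0495 0.1067] grasp [0.5021 0.054  0.0224]
go [0.57266336 0.04946959 0.10671004] 176.3 40 [-3.21, -6.366, 4.063, -0.08, 6.761, 0.236]
go [0.5021041  0.05403245 0.02244516] 176.3 40 [-0.0, 0.0, 2.75, 0.0, 0.0, 0.0]
blue top rows/cols [144 404] [151 411]
```

Request:
jog_arm(
  rows=[-0.4,-0.9,0,0,0,0,1,-0.8,-1.8,0,0,0,0,1,-1.2,-2.7,0,0,0,0,1,-1.6,-3.6,0,0,0,0,1,-2.1,-4.5,0,0,0,0,1,-2.6,-5.4,0,0,0,0,1,-3.2,-6.2,0,0,0,0,1,-3.21,-6.37,0,0,0,0,1],
)

```text
clock: 44.68
ee_pos: [0.5712, 0.0428, 0.2589]
tool_rot: [0.022, 1.0, -0.004, 0.001]
ft_force: [-0.9, -0.6, -0.2]
width: 0.0857
grasp_force: 0.0
```

Request:
jog_arm(
  rows=[0,0,0.4,0,1,0.1,1,0,0,0.9,0,2,0.1,1,0,0,1.4,0,3,0.1,1,0,0,1.9,0,4,0.2,1,0,0,2.4,0,5,0.2,1,0,0,2.9,0,6,0.2,1,0,0,3.5,0,6.76,0.2,1,0,0,4.06,0,6.76,0.2,1],
)

```text
clock: 45.35
ee_pos: [0.5667, 0.0469, 0.0882]
tool_rot: [0.03, 0.935, 0.004, -0.353]
ft_force: [-0.4, -0.3, -1.9]
width: 0.0857
grasp_force: 0.0
```

Run:
```python
from kin import *
s=arm.observe();print(s['clock'],s['ee_pos'],s['ft_force'])
plan([.4624,.0566],-3.7,s=.052,z=.037,pitch=40)
f=vision.grab_frame('wrist')
skit(f,'red',(100,40,520,300),True)
go(tcp([.5143,.0532,.037],176.3,40),176.3,40)
```

```text
45.35 [0.56671208 0.04685203 0.08824609] [-0.35655065 -0.33865448 -1.89721129]
pre [0.5727 0.0495 0.1067] grasp [0.5021 0.054  0.0224]
go [0.57266336 0.04946959 0.10671004] 176.3 40 [0.197, 0.068, -0.443, -0.141, -0.232, -0.038]
go [0.5021041  0.05403245 0.02244516] 176.3 40 [-0.0, 0.0, 2.75, 0.0, 0.0, 0.0]
red foot [500.9  55.7] head [551.3  52.5] yaw -3.7 size [39.4 50.4]
go [0.50211249 0.05398813 0.02244516] 176.3 40 [0.163, 0.109, 2.239, -0.143, -0.221, -0.038]
```

Request:
jog_arm(
  rows=[0.16,0.1,0.3,-0.1,-0.2,0,1,0.16,0.1,0.7,-0.1,-0.2,0,1,0.16,0.1,1.1,-0.1,-0.2,0,1,0.16,0.1,1.5,-0.1,-0.2,0,1,0.16,0.1,1.9,-0.1,-0.2,0,1,0.16,0.1,1.9,-0.1,-0.2,0,1,0.16,0.1,1.9,-0.1,-0.2,0,1,0.16,0.1,1.9,-0.1,-0.2,0,1],
)

```text
clock: 46.07
ee_pos: [0.516, 0.0538, 0.0454]
tool_rot: [0.031, 0.942, 0.009, -0.335]
ft_force: [1.2, 0.4, -0.3]
width: 0.0853
grasp_force: 0.0
```

Run:
```python
from kin import *
s=arm.observe();print(s['clock'],s['ee_pos'],s['ft_force'])
go(tcp([.5143,.0532,.037],176.3,40),176.3,40)
```

```text
46.0667 [0.51598038 0.05382489 0.04543509] [ 1.16464912  0.43671132 -0.25794003]
go [0.50211249 0.05398813 0.02244516] 176.3 40 [-0.094, -0.016, 0.664, -0.026, 0.149, -0.022]
```

Request:
jog_arm(
  rows=[-0.05,0,0.2,0,0.15,0,1,-0.09,0,0.4,0,0.15,0,1,-0.09,0,0.66,0,0.15,0,1,-0.09,0,0.66,0,0.15,0,1,-0.09,0,0.66,0,0.15,0,1,-0.09,0,0.66,0,0.15,0,1,-0.09,0,0.66,0,0.15,0,0.6,-0.09,0,0.66,0,0.15,0,0.2],
)

```text
clock: 46.73
ee_pos: [0.5018, 0.0546, 0.0216]
tool_rot: [0.031, 0.939, 0.009, -0.342]
ft_force: [-0.4, 0.4, -0.1]
width: 0.0644
grasp_force: 0.0
```

Request:
jog_arm(
  rows=[0,0,0,0,0,0,0.2,0,0,0,0,0,0,0.2,0,0,0,0,0,0,0.2,0,0,0,0,0,0,0.2,0,0,0,0,0,0,0.2,0,0,0,0,0,0,0.2,0,0,0,0,0,0,0.2,0,0,0,0,0,0,0.2],
  force=50,
)

```text
clock: 47.4
ee_pos: [0.5017, 0.0546, 0.0216]
tool_rot: [0.031, 0.939, 0.009, -0.342]
ft_force: [4.6, 0.7, 5.1]
width: 0.0392
grasp_force: 50.8
```

Run:
```python
from kin import *
s=arm.observe();p=s['ee_pos'];R=Ro.from_quat(s['tool_rot']);print(s['clock'],p,s['width'],s['ft_force'])
w=R.as_matrix()[:,2];pitch=np.degrees(np.arctan2(-w[0],-w[2]));o=R.inv().apply(np.r_[.4624,.0566,.032]-p);print('pitch',pitch,'o',o.round(4))
for az in(-55,-50,-45):
  for up in(.08,0):print(az,fin([o[0],0,o[2]],[.508,.045],az,pitch-90,up).round(4))
```

```text
47.4 [0.50172065 0.05461608 0.02160637] 0.039218779828358814 [4.60738351 0.69652483 5.09010235]
pitch 40.011421496611604 o [ 0.0368 -0.0006  0.0174]
ik [ 0.59  0.23 -0.72  0.59 -0.87] 0.0
go [0.51394007 0.0365167  0.13137595] 125 -49.988578503388396 [1.51, -0.441, -2.314, 0.782, -13.892, 9.403]
-55 [0.5139 0.0365 0.1314]
ik [ 0.59  0.37 -0.78  0.38 -0.87] 0.0
go [0.51394007 0.0365167  0.05137595] 125 -49.988578503388396 [0.222, -0.434, -0.784, 0.782, -13.892, 9.403]
-55 [0.5139 0.0365 0.0514]
ik [ 0.58  0.18 -0.8   0.46 -0.86] 0.0
go [0.51465683 0.0370667  0.13137595] 130 -49.988578503388396 [1.497, -0.426, -2.325, 0.703, -14.099, 8.497]
-50 [0.5147 0.0371 0.1314]
ik [ 0.58  0.33 -0.86  0.24 -0.86] 0.0
go [0.51465683 0.0370667  0.05137595] 130 -49.988578503388396 [0.209, -0.419, -0.794, 0.703, -14.099, 8.497]
-50 [0.5147 0.0371 0.0514]
ik [ 0.57  0.12 -0.87  0.33 -0.85] 0.0
go [0.51532293 0.03767707 0.13137595] 135 -49.988578503388396 [1.485, -0.41, -2.335, 0.624, -14.285, 7.587]
-45 [0.5153 0.0377 0.1314]
ik [ 0.57  0.29 -0.94  0.09 -0.85] 0.0
go [0.51532293 0.03767707 0.05137595] 135 -49.988578503388396 [0.197, -0.403, -0.805, 0.624, -14.285, 7.587]
-45 [0.5153 0.0377 0.0514]
```

Request:
jog_arm(
  rows=[0.2,0,-0.25,0,0,0,0.2,0.8,0,-0.9,0,0,0,0.2,1.3,0,-1.6,0,0,0,0.2,1.93,0,-2.3,0,0,0,0.2,1.93,0,-2.3,0,-1,0.6,0.2,1.93,0,-2.3,0.1,-2,1.2,0.2,1.93,0,-2.3,0.1,-3,1.8,0.2,1.93,0,-2.3,0.2,-3.9,2.4,0.2],
)

```text
clock: 48.07
ee_pos: [0.5015, 0.0545, 0.1425]
tool_rot: [0.147, 0.978, -0.05, -0.142]
ft_force: [-0.3, 0.5, -0.9]
width: 0.0392
grasp_force: 50.5
```

Run:
```python
from kin import *
s=arm.observe();print(s['clock'],s['ee_pos'],s['width'],s['ft_force'],s['q'].round(2))
go([.5147,.0371,.14],130,-50)
```

```text
48.0667 [0.50154662 0.0544706  0.14246544] 0.039245519963374546 [-0.33332936  0.48056556 -0.91237458] [ 0.12  0.45 -0.1   1.32 -0.02  0.42]
go [0.5147, 0.0371, 0.14] 130 -50 [-0.449, -0.315, -0.013, 0.468, -10.15, 6.069]
```

Request:
jog_arm(
  rows=[-0.06,-0.04,0,0.05,-1,0.6,0.2,-0.1,-0.08,0,0.1,-2,1.2,0.2,-0.16,-0.12,0,0.15,-3,1.8,0.2,-0.22,-0.16,0,0.2,-4,2.4,0.2,-0.28,-0.2,0,0.25,-5,3,0.2,-0.34,-0.24,0,0.3,-6,3.6,0.2,-0.4,-0.28,0,0.35,-7,4.2,0.2,-0.45,-0.31,0,0.4,-8,4.8,0.2],
)

```text
clock: 48.73
ee_pos: [0.5137, 0.0374, 0.1393]
tool_rot: [0.343, 0.884, -0.157, 0.277]
ft_force: [0.2, 1.0, -2.5]
width: 0.0394
grasp_force: 50.5
```

Run:
```python
from kin import *
s=arm.observe();print(s['clock'],s['ee_pos'],s['width'],s['ft_force'],s['q'].round(2))
go([.5147,.0371,.13],130,-50)
t=vision.grab_frame('top')
for c,b in dict(blue=(265,212,292,238)).items(): print(blobs(mask(t['frame'],c,110,50),b))
h=cv2.cvtColor(t['frame'],cv2.COLOR_BGR2HSV);m=cv2.inRange(h,(0,0,150),(180,60,255))
for q in blobs(m,(225,200,398,262),10):print('white',q,onz(t,*q[1],.012)[:2].round(4))
for q in blobs(mask(t['frame'],'red'),(262,205,360,250),5):print('redhat',q,onz(t,*q[1],.117)[:2].round(4))
```

```text
48.7333 [0.51372647 0.03735879 0.13934551] 0.03937191866218092 [ 0.18095574  0.95569218 -2.50469267] [ 0.46  0.1  -0.71  0.59 -0.63  1.14]
go [0.5147, 0.0371, 0.13] 130 -50 [0.121, 0.032, 0.199, 0.081, -2.146, 1.292]
[(8, array([277.6, 218.2]), array([6, 3], dtype=int32)), (8, array([282.6, 222.8]), array([3, 4], dtype=int32)), (15, array([272.8, 225.8]), array([6, 6], dtype=int32))]
white (52, array([263.4, 215.8]), array([ 4, 27], dtype=int32)) [0.5517 0.2201]
white (119, array([346.8, 229.4]), array([15, 18], dtype=int32)) [ 0.5025 -0.0803]
white (69, array([373.1, 229. ]), array([ 8, 16], dtype=int32)) [ 0.504  -0.1746]
redhat (90, array([312.3, 221. ]), array([16, 15], dtype=int32)) [0.5173 0.0421]
redhat (33, array([276.9, 222.7]), array([7, 6], dtype=int32)) [0.5114 0.1618]
redhat (32, array([345.8, 225.1]), array([7, 7], dtype=int32)) [ 0.5034 -0.071 ]
```

Request:
jog_arm(
  rows=[0.04,0.01,0.07,0,-0.7,0.4,0.2,0.08,0.02,0.14,0,-1.4,0.8,0.2,0.12,0.03,0.2,0.08,-2.15,1.29,0.2,0.12,0.03,0.2,0.08,-2.15,1.29,0.2,0.12,0.03,0.2,0.08,-2.15,1.29,0.2,0.12,0.03,0.2,0.08,-2.15,1.29,0.2,0.12,0.03,0.2,0.08,-2.15,1.29,0.2,0.12,0.03,0.2,0.08,-2.15,1.29,0.2],
)

```text
clock: 49.45
ee_pos: [0.5163, 0.0373, 0.1298]
tool_rot: [0.382, 0.823, -0.178, 0.381]
ft_force: [-0.5, -1.1, -1.4]
width: 0.0396
grasp_force: 50.6
```

Run:
```python
from kin import *
s=arm.observe();print(s['clock'],s['ee_pos'],s['width'],s['ft_force'],s['q'].round(2))
go([.5147,.0371,.056],130,-50)
```

```text
49.45 [0.51633464 0.03727938 0.1298442 ] 0.0395592138646373 [-0.47509192 -1.10641275 -1.43089667] [ 0.58  0.18 -0.79  0.46 -0.86  1.38]
go [0.5147, 0.0371, 0.056] 130 -50 [1.423, -0.029, 1.176, -0.005, -0.047, 0.03]
```

Request:
jog_arm(
  rows=[0.3,0,0.25,0,0,0,0.2,0.6,-0.01,0.5,0,0,0,0.2,0.9,-0.02,0.75,0,0,0,0.2,1.1,-0.03,0.9,0,0,0,0.2,1.25,-0.03,1.03,0,0,0,0.2,1.36,-0.03,1.12,0,0,0,0.2,1.42,-0.03,1.18,0,0,0,0.2,1.42,-0.03,1.18,0,0,0,0.2],
)

```text
clock: 50.12
ee_pos: [0.5141, 0.0368, 0.0549]
tool_rot: [0.382, 0.823, -0.179, 0.381]
ft_force: [0.4, -0.1, -2.0]
width: 0.0397
grasp_force: 50.6
```

Request:
jog_arm(
  rows=[0.02,0,0.016,0,0,0,0.2,0.04,0,0.03,0,0,0,0.2,0.06,0,0.05,0,0,0,0.2,0.08,0,0.06,0,0,0,0.2,0.1,0,0.08,0,0,0,0.2,0.1,0,0.08,0,0,0,0.2,0.1,0,0.08,0,0,0,0.2,0.1,0,0.08,0,0,0,0.2],
)

```text
clock: 50.78
ee_pos: [0.5139, 0.0371, 0.05]
tool_rot: [0.382, 0.823, -0.179, 0.381]
ft_force: [-0.7, 0.2, -1.5]
width: 0.0397
grasp_force: 50.6
```

Request:
jog_arm(
  rows=[0.02,0,0.016,0,0,0,0.2,0.04,0,0.03,0,0,0,0.2,0.06,0,0.05,0,0,0,0.2,0.06,0,0.05,0,0,0,0.2,0.06,0,0.05,0,0,0,0.2,0.06,0,0.05,0,0,0,0.2,0.06,0,0.05,0,0,0,0.2,0.06,0,0.05,0,0,0,0.2],
)

```text
clock: 51.45
ee_pos: [0.5148, 0.0367, 0.049]
tool_rot: [0.381, 0.822, -0.18, 0.383]
ft_force: [-7.5, 2.3, 14.0]
width: 0.0396
grasp_force: 52.4
```

Request:
jog_arm(
  rows=[0,0,0,0,0,0,0.55,0,0,0,0,0,0,0.72,0,0,0,0,0,0,0.72,0,0,0,0,0,0,0.72,0,0,-0.4,0,0,0,0.72,0,0,-1,0,0,0,0.72,0,0,-1.8,0,0,0,0.72,-0.5,0,-2.6,0,0,0,0.72],
)

```text
clock: 52.12
ee_pos: [0.4686, 0.0878, 0.1278]
tool_rot: [0.38, 0.824, -0.181, 0.379]
ft_force: [-0.3, 0.0, -0.5]
width: 0.0615
grasp_force: 0.0
```

Request:
jog_arm(
  rows=[-0.7,0,-0.6,0,0,0,0.72,-1.4,0,-1.2,0,0,0,0.72,-2,0,-1.7,0,0,0,0.72,-2,0,-1.7,-0.4,1,-0.6,0.9,-2,0,-1.7,-0.7,2,-1.2,1,-2,0,-1.7,-1,3,-1.8,1,-2,0,-1.7,-1.4,4,-2.4,1,-2,0,-1.7,-1.8,5,-3,1],
)

```text
clock: 52.78
ee_pos: [0.4715, 0.089, 0.2356]
tool_rot: [0.248, 0.954, -0.055, 0.162]
ft_force: [0.6, -0.9, -1.1]
width: 0.0853
grasp_force: 0.0
```

Run:
```python
from kin import *
s=arm.observe();print(s['clock'],s['ee_pos'],s['width'],s['ft_force'],s['q'].round(2))
t=vision.grab_frame('top');f=vision.grab_frame('scene')
for q in blobs(mask(t['frame'],'red'),(262,205,360,250),5):print('red',q,onz(t,*q[1],.117)[:2].round(4))
h=cv2.cvtColor(t['frame'],cv2.COLOR_BGR2HSV);print('black',[(q,onz(t,*q[1],.117)[:2].round(3)) for q in blobs(cv2.inRange(h,(0,0,0),(180,255,45)),(300,205,325,245),5)])
m=cv2.inRange(h,(0,0,150),(180,60,255))
for q in blobs(m,(265,200,398,262),10):print('white',q,onz(t,*q[1],.012)[:2].round(4))
print('scene red',blobs(mask(f['frame'],'red'),(300,150,350,210)),proj(f,[.508,.045,.012]),proj(f,[.508,.045,.117]))
skit(t,'yellow',(370,216,396,248))
y=mask(t['frame'],'yellow',110,50);print(blobs(y,(365,205,397,250)))
for r in y[212:248,370:398]:print(''.join('#' if v else '.' for v in r))
```

```text
52.7833 [0.4714595  0.0890061  0.23563483] 0.08534711030734467 [ 0.55138936 -0.85123308 -1.06239909] [ 0.38 -0.09 -0.55  0.91 -0.28  0.86]
red (104, array([312., 226.]), array([15, 16], dtype=int32)) [0.5002 0.0431]
red (9, array([277.3, 220.9]), array([4, 3], dtype=int32)) [0.5176 0.1606]
red (34, array([346. , 225.1]), array([7, 7], dtype=int32)) [ 0.5034 -0.0717]
black [((18, array([311.4, 224.1]), array([5, 5], dtype=int32)), array([0.507, 0.045])), ((96, array([306.4, 239.9]), array([15, 11], dtype=int32)), array([0.453, 0.062]))]
white (115, array([347. , 229.2]), array([14, 17], dtype=int32)) [ 0.5032 -0.081 ]
white (69, array([373.1, 229. ]), array([ 8, 16], dtype=int32)) [ 0.504  -0.1746]
white (10, array([316.2, 233.4]), array([5, 5], dtype=int32)) [0.488  0.0295]
scene red [(242, array([321.1, 177.9]), array([18, 19], dtype=int32)), (77, array([321.2, 191.3]), array([17,  9], dtype=int32))] [321.19616499 191.5420053 ] [321.88791193 162.38371359]
yellow foot [ 437.2 -191.3] head [ 547.1 -222.9] yaw -16.1 size [ 43.9 114.4]
[(10, array([389.5, 205. ]), array([10,  1], dtype=
[... 412 characters left out ...]
....
..........############......
.........#############......
.........#############......
.........#############......
.........#############......
........#############.......
........#############.......
........#############.......
........############........
........############........
.......#############........
.......#############........
......#############.........
......#############.........
......#############.........
.....#############..........
.....#############..........
.....#############..........
.....############...........
.......##########...........
...........######...........
..............##............
............................
............................
```

Run:
```python
from kin import *
t=vision.grab_frame('top'); t['frame']=t['frame'].copy(); t['frame'][:222]=0
skit(t,'yellow',(370,216,398,250))
s=arm.observe()
for d in((.4372+.003,-.1913-.002),):
    plan(list(d),-15.4,s=.052,z=.037,pitch=36)
yt=164.6;p=tcp([.4902,-.2071,.037],yt,36);R=down(yt,36);print(ik(p,R.apply([0,0,1])),ik(tcp([.4902,-.2071,.037],yt,36,.11),R.apply([0,0,1])))
o=R.inv().apply(np.r_[.4402,-.1933,.032]-p)
for az in(25,30,35,40,45):print(az,fin([o[0],0,o[2]],[.497,-.195],az,-54,0).round(4))
go([.54,-.2,.24],178)
```

```text
yellow foot [ 446.4 -193.2] head [ 523.  -216.6] yaw -17.0 size [42.9 80.1]
pre [ 0.5419 -0.2213  0.1106] grasp [ 0.4796 -0.2041  0.0216]
go [ 0.54190094 -0.22131311  0.11062055] 164.6 36 [-3.914, -5.719, 4.898, 0.087, 9.237, -2.538]
go [ 0.47956602 -0.20414321  0.02162868] 164.6 36 [-0.0, 0.0, 2.75, 0.0, 0.0, 0.0]
(array([-0.37,  0.88,  0.2 ,  1.51, -0.06]), np.float64(1.1570598430732267e-13)) (array([-0.36,  0.94,  0.54,  1.79, -0.05]), np.float64(5.701501833831895e-11))
ik [-0.86  0.33 -0.98 -0.1   0.89] 0.0
go [ 0.50639961 -0.19061689  0.05270152] 205 -54 [-2.339, -5.458, 5.86, -5.783, -5.354, -7.28]
25 [ 0.5064 -0.1906  0.0527]
ik [-0.87  0.36 -0.9   0.07  0.92] 0.0
go [ 0.50598183 -0.18981434  0.05270152] 210 -54 [-2.322, -5.446, 5.854, -6.287, -5.279, -7.957]
30 [ 0.506  -0.1898  0.0527]
ik [-0.88  0.4  -0.81  0.25  0.94] 0.0
go [ 0.50549569 -0.18905125  0.05270152] 215 -54 [-2.303, -5.435, 5.846, -6.791, -5.195, -8.634]
35 [ 0.5055 -0.1891  0.0527]
ik [-0.88  0.45 -0.72  0.41  0.94] 0.0
go [ 0.50494489 -0.18833344  0.05270152] 220 -54 [-2.283, -5.427, 5.839, -7.295, -5.104, -9.31]
40 [ 0.5049 -0.1883  0.0527]
ik [-0.88  0.49 -0.63  0.57  0.94] 0.0
go [ 0.50433363 -0.18766637  0.05270152] 225 -54 [-2.263, -5.42, 5.832, -7.797, -5.003, -9.987]
45 [ 0.5043 -0.1877  0.0527]
go [0.54, -0.2, 0.24] 178 0 [-4.732, -5.369, 1.743, -1.062, 3.192, -4.568]
```

Request:
jog_arm(
  rows=[-0.6,-0.7,0.2,-0.1,0.4,-0.6,1,-1.2,-1.4,0.4,-0.2,0.8,-1.2,1,-1.8,-2.1,0.6,-0.3,1.2,-1.8,1,-2.4,-2.8,0.8,-0.5,1.6,-2.4,1,-3,-3.4,1,-0.7,2,-3,1,-3.6,-4.1,1.2,-0.8,2.4,-3.5,1,-4.2,-4.8,1.5,-0.9,2.8,-4,1,-4.73,-5.37,1.74,-1.06,3.19,-4.57,1],
)

```text
clock: 53.6
ee_pos: [0.5402, -0.199, 0.2374]
tool_rot: [0.014, 1.0, -0.001, -0.003]
ft_force: [0.5, 0.6, 0.4]
width: 0.085
grasp_force: 0.0
```

Request:
jog_arm(
  rows=[0,0,0,0,0,0,1,0,0,0,0,0,0,1,0,0,0,0,0,0,1,0,0,0,0,0,0,1,0,0,0,0,0,0,1,0,0,0,0,0,0,1,0,0,0,0,0,0,1,0,0,0,0,0,0,1],
)

```text
clock: 54.27
ee_pos: [0.5405, -0.1972, 0.2396]
tool_rot: [0.014, 1.0, -0.0, -0.001]
ft_force: [-0.2, 0.2, -0.8]
width: 0.0854
grasp_force: 0.0
```

Run:
```python
from kin import *
s=arm.observe();print(s['clock'],s['ee_pos'],Ro.from_quat(s['tool_rot']).as_matrix().round(2).tolist())
f=vision.grab_frame('wrist')
c=proj(f,[.486,-.205,.052],True);print('expect centre',c)
u,v=c.astype(int);b=(max(u-75,0),max(v-75,0),u+75,v+75)
skit(f,'yellow',b,True)
m=mask(f['frame'],'yellow',110,50)[b[1]:b[3]:3,b[0]:b[2]:3]
for r in m:print(''.join('#' if x else '.' for x in r))
h=cv2.cvtColor(f['frame'],cv2.COLOR_BGR2HSV)
for q in blobs(cv2.inRange(h,(0,0,170),(180,50,255)),(b[0],b[1],b[2]+120,b[3]),150):print('white',q,onz(f,*q[1],.012,True)[:2].round(4))
print(proj(f,[.497,-.195,.012],True))
```

```text
54.2667 [ 0.54048462 -0.1971875   0.23956836] [[-1.0, 0.03, -0.0], [0.03, 1.0, -0.0], [0.0, -0.0, -1.0]]
expect centre [315.19359073 127.5429675 ]
yellow foot [ 449.6 -193.1] head [ 538.5 -220.2] yaw -17.0 size [40.7 92.9]
..............##################.#################
....................................##############
..........................................##......
..................................................
..................................................
..................................................
..................................................
..................................................
..................................................
..................................................
..................................................
..................................................
..................................................
.......................###........................
......................########....................
......................###########.................
......................#############...............
..........
[... 1330 characters left out ...]
....................................
..................................................
..................................................
..................................................
..................................................
..................................................
..................................................
white (296, array([246.3,  65.4]), array([16, 32], dtype=int32)) [ 0.4069 -0.2867]
white (580, array([344.1, 138.6]), array([24, 44], dtype=int32)) [ 0.5016 -0.1723]
white (161, array([494.8, 158.7]), array([22, 25], dtype=int32)) [0.5265 0.0312]
white (507, array([253.9, 187.2]), array([36, 36], dtype=int32)) [ 0.5577 -0.2854]
[324.92804891 135.237637  ]
```

Run:
```python
from kin import *
plan([.4493,-.1935],-17,s=.052,z=.037,pitch=36,back=.10)
```

```text
pre [ 0.5446 -0.2226  0.1025] grasp [ 0.4883 -0.2054  0.0216]
go [ 0.5445581  -0.22262332  0.10253038] 163 36 [-0.125, -0.626, 3.423, -0.811, 5.948, 2.474]
go [ 0.48834791 -0.20543814  0.02162868] 163 36 [-0.0, 0.0, 2.5, 0.0, 0.0, 0.0]
```

Request:
jog_arm(
  rows=[0,-0.1,0.4,-0.1,1,0.4,1,0,-0.2,0.9,-0.2,2,0.8,1,0,-0.3,1.4,-0.4,3,1.2,1,-0.05,-0.4,1.9,-0.5,4,1.6,1,-0.1,-0.5,2.4,-0.6,5,2,1,-0.12,-0.62,2.9,-0.8,5.95,2.47,1,-0.12,-0.62,3.4,-0.8,5.95,2.47,1,-0.12,-0.62,3.4,-0.8,5.95,2.47,1],
)

```text
clock: 54.98
ee_pos: [0.542, -0.2222, 0.0924]
tool_rot: [0.14, 0.938, 0.047, -0.313]
ft_force: [-1.1, 0.2, -0.9]
width: 0.0851
grasp_force: 0.0
```

Run:
```python
from kin import *
s=arm.observe();print(s['clock'],s['ee_pos'],s['ft_force'])
go([.4883,-.2054,.0216],163,36)
```

```text
54.9833 [ 0.54195089 -0.22221338  0.09237563] [-1.0848262   0.16521202 -0.92009215]
go [0.4883, -0.2054, 0.0216] 163 36 [0.063, 0.009, 2.259, 0.003, -0.144, -0.002]
```

Request:
jog_arm(
  rows=[0.06,0,0.3,0,-0.14,0,1,0.06,0,0.7,0,-0.14,0,1,0.06,0,1.1,0,-0.14,0,1,0.06,0,1.5,0,-0.14,0,1,0.06,0,1.9,0,-0.14,0,1,0.06,0,1.9,0,-0.14,0,1,0.06,0,1.9,0,-0.14,0,1,0.06,0,1.9,0,-0.14,0,1],
)

```text
clock: 55.65
ee_pos: [0.501, -0.2095, 0.0458]
tool_rot: [0.141, 0.943, 0.044, -0.297]
ft_force: [-0.7, -0.4, 0.3]
width: 0.086
grasp_force: 0.0
```

Run:
```python
from kin import *
s=arm.observe();print(s['clock'],s['ee_pos'],s['ft_force'])
go([.4883,-.2054,.0216],163,36)
```

```text
55.65 [ 0.50096718 -0.20951141  0.04582526] [-0.66952356 -0.41589439  0.26086067]
go [0.4883, -0.2054, 0.0216] 163 36 [-0.074, 0.007, 0.687, -0.012, 0.174, -0.002]
```

Request:
jog_arm(
  rows=[-0.04,0,0.2,0,0.17,0,1,-0.07,0,0.4,0,0.17,0,1,-0.07,0,0.68,0,0.17,0,1,-0.07,0,0.68,0,0.17,0,1,-0.07,0,0.68,0,0.17,0,1,-0.07,0,0.68,0,0.17,0,1,-0.07,0,0.68,0,0.17,0,0.6,-0.07,0,0.68,0,0.17,0,0.2],
)

```text
clock: 56.32
ee_pos: [0.4873, -0.2054, 0.0193]
tool_rot: [0.14, 0.94, 0.045, -0.307]
ft_force: [0.9, -0.4, -0.2]
width: 0.0641
grasp_force: 0.0
```

Request:
jog_arm(
  rows=[0,0,0,0,0,0,0.2,0,0,0,0,0,0,0.2,0,0,0,0,0,0,0.2,0,0,0,0,0,0,0.2,0,0,0,0,0,0,0.2,0,0,0,0,0,0,0.2,0,0,0,0,0,0,0.2,0,0,0,0,0,0,0.2],
  force=50,
)

```text
clock: 56.98
ee_pos: [0.4873, -0.2054, 0.0194]
tool_rot: [0.14, 0.94, 0.045, -0.307]
ft_force: [3.6, -1.2, 4.8]
width: 0.0395
grasp_force: 50.7
```

Run:
```python
from kin import *
s=arm.observe();p=s['ee_pos'];R=Ro.from_quat(s['tool_rot']);print(s['clock'],p,s['width'],s['ft_force'])
w=R.as_matrix()[:,2];pitch=np.degrees(np.arccos(-w[2]));o=R.inv().apply(np.r_[.4493,-.1935,.032]-p);print('pitch',pitch,'o',o.round(4))
for az in(25,30,35,40):print(az,fin([o[0],0,o[2]],[.497,-.193],az,pitch-90,0).round(4))
```

```text
56.9833 [ 0.48726791 -0.20540167  0.01936632] 0.039519184932039216 [ 3.60022665 -1.22553363  4.83271184]
pitch 36.16943451469885 o [0.0396 0.0003 0.0133]
ik [-0.85  0.33 -0.99 -0.11  0.89] 0.0
go [ 0.50845025 -0.18766066  0.05178848] 205 -53.83056548530115 [0.174, 0.578, -0.877, -1.197, -14.267, -7.646]
25 [ 0.5085 -0.1877  0.0518]
ik [-0.86  0.36 -0.9   0.06  0.92] 0.0
go [ 0.50794132 -0.18668302  0.05178848] 210 -53.83056548530115 [0.19, 0.598, -0.866, -1.337, -14.081, -8.548]
30 [ 0.5079 -0.1867  0.0518]
ik [-0.87  0.4  -0.81  0.23  0.93] 0.0
go [ 0.50734913 -0.18575346  0.05178848] 215 -53.83056548530115 [0.207, 0.616, -0.854, -1.476, -13.872, -9.447]
35 [ 0.5073 -0.1858  0.0518]
ik [-0.87  0.44 -0.73  0.4   0.94] 0.0
go [ 0.50667817 -0.18487905  0.05178848] 220 -53.83056548530115 [0.225, 0.632, -0.84, -1.615, -13.642, -10.342]
40 [ 0.5067 -0.1849  0.0518]
```

Request:
jog_arm(
  rows=[0.2,0,-0.25,0,0,0,0.2,0.7,0,-0.95,0,0,0,0.2,1.2,0,-1.7,0,0,0,0.2,1.77,0,-2.42,0,0,0,0.2,1.77,0,-2.42,-0.1,-0.95,-0.65,0.2,1.77,0,-2.42,-0.2,-1.9,-1.3,0.2,1.77,0,-2.42,-0.3,-2.85,-1.95,0.2,1.77,0,-2.42,-0.4,-3.8,-2.6,0.2],
)

```text
clock: 57.65
ee_pos: [0.487, -0.2047, 0.1398]
tool_rot: [0.023, 0.992, 0.077, -0.102]
ft_force: [-0.1, 0.0, -0.9]
width: 0.0391
grasp_force: 50.4
```

Run:
```python
from kin import *
s=arm.observe();print(s['clock'],s['ee_pos'],s['width'],s['q'].round(2))
go([.5073,-.1858,.135],215,-53.8)
```

```text
57.65 [ 0.4869842  -0.20472054  0.13982552] 0.039071842731519264 [-0.44  0.45 -0.1   1.27  0.06 -0.4 ]
go [0.5073, -0.1858, 0.135] 215 -53.8 [-0.508, 0.48, 0.091, -1.056, -10.034, -6.806]
```

Request:
jog_arm(
  rows=[-0.06,0.06,0,-0.1,-0.96,-0.65,0.2,-0.12,0.12,0,-0.2,-1.92,-1.3,0.2,-0.18,0.18,0,-0.3,-2.9,-1.95,0.2,-0.25,0.24,0,-0.4,-3.85,-2.6,0.2,-0.3,0.3,0,-0.5,-4.8,-3.25,0.2,-0.37,0.36,0,-0.6,-5.8,-3.9,0.2,-0.43,0.42,0,-0.7,-6.7,-4.55,0.2,-0.5,0.48,0,-0.8,-7.7,-5.2,0.2],
)

```text
clock: 58.32
ee_pos: [0.5069, -0.1861, 0.1387]
tool_rot: [-0.204, 0.918, 0.125, 0.315]
ft_force: [0.4, -0.6, -1.5]
width: 0.0392
grasp_force: 50.5
```

Run:
```python
from kin import *
s=arm.observe();print(s['clock'],s['ee_pos'],s['width'],s['q'].round(2))
go([.5073,-.1858,.125],215,-53.8)
```

```text
58.3167 [ 0.50691474 -0.18613812  0.13867627] 0.03916970085351891 [-0.74  0.14 -0.69  0.55  0.67 -1.12]
go [0.5073, -0.1858, 0.125] 215 -53.8 [0.206, -0.032, 0.271, -0.279, -2.345, -1.604]
```

Request:
jog_arm(
  rows=[0.07,0,0.09,-0.1,-0.8,-0.5,0.2,0.14,0,0.18,-0.2,-1.6,-1.1,0.2,0.2,-0.03,0.27,-0.28,-2.35,-1.6,0.2,0.2,-0.03,0.27,-0.28,-2.35,-1.6,0.2,0.2,-0.03,0.27,-0.28,-2.35,-1.6,0.2,0.2,-0.03,0.27,-0.28,-2.35,-1.6,0.2,0.2,-0.03,0.27,-0.28,-2.35,-1.6,0.2,0.2,-0.03,0.27,-0.28,-2.35,-1.6,0.2],
)

```text
clock: 58.98
ee_pos: [0.509, -0.1865, 0.1253]
tool_rot: [-0.267, 0.852, 0.136, 0.43]
ft_force: [-0.2, 1.0, -1.7]
width: 0.0396
grasp_force: 50.6
```

Run:
```python
from kin import *
s=arm.observe();print(s['clock'],s['ee_pos'],s['width'],s['q'].round(2))
go([.5073,-.1858,.055],215,-53.8)
t=vision.grab_frame('top');m=cv2.inRange(cv2.cvtColor(t['frame'],cv2.COLOR_BGR2HSV),(0,0,140),(180,70,255))
for r in m[212:248,362:402]:print(''.join('#' if v else '.' for v in r))
print(proj(t,[.497,-.193,.012]))
```

```text
58.9833 [ 0.50896101 -0.18646107  0.12531701] 0.039617638609240995 [-0.86  0.26 -0.76  0.42  0.93 -1.4 ]
go [0.5073, -0.1858, 0.055] 215 -53.8 [1.429, 0.034, 1.024, -0.0, -0.038, -0.024]
........................................
........................................
........................................
........................................
........................................
........................................
........................................
........................................
........................................
........................................
........................................
............##..........................
........................................
........................................
........................................
........................................
........................................
........................................
........................................
........................................
........................................
........................#...............
.......................##...............
........................................
........................................
........................................
............##..........................
........................................
........................................
........................................
........................................
........................................
........................................
........................................
........................................
........................................
[378.29104295 230.94993777]
```

Request:
jog_arm(
  rows=[0.3,0,0.22,0,0,0,0.2,0.6,0.01,0.44,0,0,0,0.2,0.9,0.02,0.65,0,0,0,0.2,1.1,0.03,0.79,0,0,0,0.2,1.25,0.03,0.9,0,0,0,0.2,1.36,0.03,0.97,0,0,0,0.2,1.43,0.03,1.02,0,0,0,0.2,1.43,0.03,1.02,0,0,0,0.2],
)

```text
clock: 59.7
ee_pos: [0.5065, -0.1857, 0.0537]
tool_rot: [-0.267, 0.852, 0.137, 0.43]
ft_force: [0.3, -0.2, -1.4]
width: 0.0392
grasp_force: 50.6
```

Request:
jog_arm(
  rows=[0.02,0,0.015,0,0,0,0.2,0.04,0,0.03,0,0,0,0.2,0.06,0,0.045,0,0,0,0.2,0.08,0,0.06,0,0,0,0.2,0.1,0,0.07,0,0,0,0.2,0.1,0,0.07,0,0,0,0.2,0.1,0,0.07,0,0,0,0.2,0.1,0,0.07,0,0,0,0.2],
)

```text
clock: 60.37
ee_pos: [0.507, -0.186, 0.0509]
tool_rot: [-0.266, 0.851, 0.137, 0.431]
ft_force: [-5.6, -0.2, 9.6]
width: 0.0398
grasp_force: 51.9
```

Request:
jog_arm(
  rows=[0,0,0,0,0,0,0.55,0,0,0,0,0,0,0.72,0,0,0,0,0,0,0.72,0,0,0,0,0,0,0.72,0,0,-0.4,0,0,0,0.72,0,0,-1,0,0,0,0.72,0,0,-1.8,0,0,0,0.72,-0.5,0,-2.6,0,0,0,0.72],
)

```text
clock: 61.03
ee_pos: [0.4452, -0.2262, 0.1253]
tool_rot: [-0.265, 0.852, 0.139, 0.428]
ft_force: [0.5, -0.5, -0.6]
width: 0.0617
grasp_force: 0.0
```

Request:
jog_arm(
  rows=[-0.7,0,-0.5,0,0,0,0.72,-1.4,0,-1,0,0,0,0.72,-2.4,0,-1.7,0,0,0,0.72,-2.4,0,-1.7,0,0,0,0.72,-2.4,0,-1.7,0,1,0,0.72,-2.4,0,-1.7,0,2,0,0.72,-2.4,0,-1.7,0,3,0,0.72,-2.4,0,-1.7,0,4,0,0.72],
)

```text
clock: 61.7
ee_pos: [0.4496, -0.2271, 0.2453]
tool_rot: [-0.289, 0.923, 0.076, 0.242]
ft_force: [0.4, -0.5, -0.0]
width: 0.0615
grasp_force: 0.0
```

Run:
```python
from kin import *
s=arm.observe();print(s['clock'],s['ee_pos'],s['width'],s['ft_force'],s['q'].round(2))
t=vision.grab_frame('top');f=vision.grab_frame('scene')
h=cv2.cvtColor(t['frame'],cv2.COLOR_BGR2HSV)
for n,m in dict(red=mask(t['frame'],'red'),blue=mask(t['frame'],'blue'),black=cv2.inRange(h,(0,0,0),(180,255,45)),white=cv2.inRange(h,(0,0,140),(180,70,255))).items():
  for q in blobs(m,(222,195,398,262),8):print(n,q[0],q[1],q[2],onz(t,*q[1],.012 if n=='white' else .117)[:2].round(4))
go([.42,-.42,.3],190)
```

```text
61.7 [ 0.44958256 -0.2270904   0.24528252] 0.0614646823850992 [ 0.40509684 -0.51228802 -0.03300238] [-0.79  0.02 -0.46  0.99  0.5  -1.37]
red 243 [237.9 223. ] [19 19] [0.5103 0.2938]
red 105 [312.1 226.1] [15 17] [0.4999 0.0427]
red 34 [276.8 222.6] [7 6] [0.5117 0.1622]
red 34 [345.9 225.1] [7 7] [ 0.5034 -0.0714]
blue 70 [278.  225.4] [16 15] [0.5022 0.158 ]
blue 25 [382.  227.4] [5 6] [ 0.4957 -0.193 ]
blue 173 [236.7 242.4] [18 17] [0.4445 0.2958]
black 16 [311.5 224. ] [4 5] [0.5071 0.0448]
black 9 [232. 238.] [3 3] [0.4594 0.3121]
black 109 [393.4 251.3] [10 18] [ 0.4152 -0.2292]
black 15 [387.1 255.1] [5 5] [ 0.4025 -0.2078]
white 9 [273. 196.] [9 1] [0.6245 0.1867]
white 9 [295. 197.] [9 1] [0.6209 0.1067]
white 8 [316.5 198. ] [8 1] [0.6172 0.0286]
white 10 [338.5 199. ] [10  1] [ 0.6135 -0.0513]
white 9 [359. 200.] [9 1] [ 0.6099 -0.1256]
white 115 [262.8 224.7] [ 6 48] [0.5193 0.2215]
white 8 [381.5 201. ] [8 1] [ 0.6062 -0.207 ]
white 12 [283.7 220.6] [6 5] [0.5342 0.1466]
white 144 [346.5 228.7] [15 19] [ 0.505  -0.0792]
white 21 [374.6 224.1] [9 6] [ 0.5217 -0.1803]
white 10 [284.1 230.8] [5 5] [0.4973 0.1446]
white 15 [316.3 233.4] [6 6] [0.488  0.0291]
white 17 [382.2 236.9] [7 6] [ 0.4756 -0.2065]
go [0.42, -0.42, 0.3] 190 0 [2.35, -3.512, -2.848, 1.065, 4.86, 4.095]
```

Run:
```python
from kin import *
t=vision.grab_frame('top')
fr=t['frame'];k=4
up=cv2.resize(fr,None,fx=k,fy=k,interpolation=cv2.INTER_CUBIC);h=cv2.cvtColor(up,cv2.COLOR_BGR2HSV)
g=cv2.inRange(h,(50,70,20),(95,255,255));w=cv2.inRange(h,(0,0,125),(180,75,255))
e=cv2.dilate(g,np.ones((5,5)))&cv2.dilate(w,np.ones((5,5)))
v,u=np.nonzero(e);P=np.array([onz(t,(a+.5)/k-.5,(b+.5)/k-.5,.012)[:2] for a,b in zip(u,v)])
for n,c in dict(s0=(.497,-.193),s1=(.5026,-.0745),s2=(.508,.045),s3=(.5135,.165)).items():
    r=np.hypot(*(P-c).T);Q=P[(r>.022)&(r<.040)]
    s=LS(lambda x:np.hypot(*(Q-x).T)-.031,c,loss='soft_l1',f_scale=.0015);print(n,len(Q),s.x.round(4),np.abs(s.fun).mean().round(4))
```

```text
s0 525 [ 0.498  -0.1923] 0.0017
s1 946 [ 0.5044 -0.0746] 0.0026
s2 664 [0.509  0.0462] 0.0017
s3 667 [0.5148 0.166 ] 0.0017
```

Run:
```python
from kin import *
f=vision.grab_frame('scene')
h=cv2.cvtColor(f['frame'],cv2.COLOR_BGR2HSV)
for c,x,y in(('blue',.4505,.3085),('red',.5205,.3065),('yellow',.590,.3037)):
    p=proj(f,[x,y,.140]).round(1);m=mask(f['frame'],c,90,40)
    u,v=p.astype(int);k=np.argwhere(m[v-10:v+6,u-9:u+10])
    print(c,'expected top centre',p,'tube top row',k[:,0].min()+v-10,'cols at top+3..6',[(np.nonzero(m[r,u-9:u+10])[0]+u-9)[[0,-1]].tolist() for r in range(k[:,0].min()+v-7,k[:,0].min()+v-4)])
    print('  upper rim row expected',proj(f,[x-.011,y,.14])[1].round(1))
```

```text
blue expected top centre [408.3 142.8] tube top row 144 cols at top+3..6 [[406, 411], [406, 410], [405, 410]]
  upper rim row expected 141.0
red expected top centre [413.9 155.3] tube top row 155 cols at top+3..6 [[410, 417], [410, 416], [410, 416]]
  upper rim row expected 153.3
yellow expected top centre [419.6 169. ] tube top row 168 cols at top+3..6 [[415, 423], [415, 423], [415, 422]]
  upper rim row expected 166.8
```

```bash
python3 -c "
from station import arm
print(arm.job_done())"
```

```text
the job is handed in; nothing more can be done
None
```

The job is handed in: the red, yellow and blue tubes are pressed home in their own collets, the three tipped skittles stand within about 5 mm of their spot centres, and the white skittle, truck, jar and mug were never touched; the blue tube got knocked askew on the way and I pressed it home again.

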